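# Clear the keyhole and hold the cash box unlocked

## Task

Someone left a drinks can standing on the cash box's keyhole: put it upright on the narrow raised display step, leaving the step's other stock and the remote control where they are. Then take the key from its wooden stand, push it fully home in the lock (the pins are sticky, so wiggle it if it binds), only then turn it clockwise a quarter turn to its stop, and finish while still holding the key there, because the lock springs back and bolts again if let go.

Things in the scene. Friction and masses are not known exactly. Their poses are not given: they have to be found in the camera images.
- can_center (a point): Small upright drinks can, 53 mm diameter, 90 mm tall, about 220 g; the point is its centre, half-way up (45 mm above its foot). It starts standing on top of the cash box, covering the keyhole.
- step_top (a point): Narrow white display step fixed to the counter, 55 mm high; its flat top is 270 mm long (this point's x axis) and only 45 mm wide (y axis). The point is the centre of the top face. A small bottle and a jar stand on it, each about 90 mm to one or other side of the centre along x; the middle is free.
- key_head (a point): The key, upright, blade down. The point is the centre of its black head: 10 mm thick (own x), 30 wide (own y), 28 high (z, up). The shoulder's underside is 26 mm below the point (shoulder 14 x 24 mm, 4 thick). Under it the steel blade, 4 mm (x) by 12 (y), 26 long, its tip 52 mm below the point, the last 7 mm tapered to 1.4 x 10. 45 g. It fits the lock either way round.
- keyway (a point): Centre of the keyway's mouth, in the round brass cylinder flush with the cash box's top, 70 mm up; z up. Slot 5.4 mm (own x) by 13.4 (own y, its long side), 32 deep; mouth countersunk 3 mm at 45 degrees. The frame turns with the cylinder. The key is home when its shoulder sits on the cylinder's face, the centre of its head 26 mm above this point.
- lock (a joint): Angle of the lock cylinder, rad: 0 at rest (locked), growing clockwise seen from above to a hard stop at 1.52 (unlocked). A spring (0.04 N m at rest, 0.08 at the stop) turns it back when let go. The key has about 0.12 rad of play in the slot, so it must turn 0.1 to 0.2 rad further than the cylinder.
- keystand: Wooden block fixed to the counter, 44 x 50 mm, 36 high; origin at the centre of its underside. The key stands in the slot in its top, shoulder resting on the block, and lifts straight up and out.
- cashbox: Grey steel cash box fixed to the counter, 150 (own x) x 140 mm, 70 high; bolt and 64 mm high dark keeper on its +x side. Origin on the counter under the keyway. Two sticky pins 14 mm down the keyway resist the blade's taper (last 12 mm of travel): up to 15 N pushed straight at 15 mm/s, nearly none if the key is wiggled, above all anticlockwise (0.1 rad), about every 2 mm.
- drink_center (a point): Bystander: clear bottle, 52 mm diameter, 130 mm tall, on the display step; the point is half-way up. Leave alone.
- jar_center (a point): Bystander: amber jar, 56 mm diameter, 75 mm tall, on the display step; the point is half-way up. Leave alone.
- remote_center (a point): Bystander: white remote control, 130 x 50 x 20 mm, lying on the counter beyond the key stand; the point is its centre. Leave alone.
Mind the look-alikes: they are no part of the job. What is shaped like the part that bears can_center but purple is not meant.

How it is judged (in metres and radians):
On the way, in this order (a step that is already met when the one before it is completed fails the run):
1. the can stands upright on the display step, let go (y of can_center in the frame of step_top between -0.013 and 0.013 m and x of can_center in the frame of step_top between -0.13 and 0.13 m and z of can_center in the frame of step_top between 0.041 and 0.049 m and angle between can_center's own z axis and vertical below 0.1 rad and contact force between the fingers and can below 0.3 N and linear speed of can below 0.03 m/s), for 0.2 s.
2. the key is fully home in the lock before the lock is turned (z of key_head in the frame of keyway below 0.028 m and horizontal distance between key_head and keyway below 0.005 m and angle between key_head's own z axis and vertical below 0.15 rad and value of joint lock below 0.4 rad), for 0.1 s.
At the end, for the whole second after the job is handed in: Can upright on the step, not touched (within 13 mm of its middle line, tilt under 0.1 rad); key home (shoulder within 2 mm of the cylinder face, head within 5 mm of the axis, tilt under 0.15 rad); lock turned over 1.3 rad; fingers hold the key (over 1 N), all for the last second (y of can_center in the frame of step_top between -0.013 and 0.013 m and x of can_center in the frame of step_top between -0.13 and 0.13 m and z of can_center in the frame of step_top between 0.041 and 0.049 m and angle between can_center's own z axis and vertical below 0.1 rad and contact force between the fingers and can below 0.3 N and z of key_head in the frame of keyway below 0.028 m and horizontal distance between key_head and keyway below 0.005 m and angle between key_head's own z axis and vertical below 0.15 rad and value of joint lock above 1.3 rad and contact force between the fingers and key above 1 N); the arm keeps its last pose, push and grip.
It fails at once if the bottle on the step is shifted over 30 mm or tipped (distance of drink_center from where it was at the start of the episode above 0.03 m or angle between drink_center's own z axis and vertical above 0.4 rad).
It fails at once if the jar on the step is shifted over 30 mm or tipped (distance of jar_center from where it was at the start of the episode above 0.03 m or angle between jar_center's own z axis and vertical above 0.4 rad).
It fails at once if the remote control is shifted over 30 mm or tipped (distance of remote_center from where it was at the start of the episode above 0.03 m or angle between remote_center's own z axis and vertical above 0.4 rad).
It fails at once if the can is tipped over (0.6 rad) (angle between can_center's own z axis and vertical above 0.6 rad).
It fails at once if the lock is turned (over 0.6 rad) with the key not home (value of joint lock above 0.6 rad and z of key_head in the frame of keyway above 0.031 m).
It also fails if it takes over 72 s, if anything falls off the work surface, if the arm or the gripper's body presses on something with over 40 N, if the wrist force passes 120 N, or if a joint passes its speed limit or range.

## Robot

A 6-joint arm with a two-finger parallel gripper is mounted at the origin on the work surface. World frame = base frame: x ahead of the robot, y to its left, z up, the work surface at z = 0. Lengths are in mm, angles in rad, forces in N, time in s.
With the tool pointing down it reaches from about 400 to 825 mm from the base axis. Payload 7 kg.
Tool frame: the origin (TCP) lies midway between the tips of the shut fingers; the grasp point (between the pads) lies 19 mm behind it; y points along the fingers, z is the direction in which the jaws open and shut, and the axes are right-handed (so a half turn about y gives the same grasp; the last joint's range is limited). The gripper opens to 88 mm and grips with 3 to 60 N. Pads are 19 mm wide; open, the fingers measure 130 mm over their backs; the gripper's body (78 mm by 193 mm) begins 47 mm behind the grasp point.
Start: joints at [1.51, 0.359, 0.012, 0, -1.224, -0.288], TCP at [230.703, 634.328, 226.561] pointing down, gripper open.
Joint ranges: [-3.07, 3.07], [-1.43, 2.12], [-1.02, 1.25], [-3.03, 1.67], [-3.05, -0], [-3.03, 3.03]. Speed limits (rad/s): [2.39, 2.39, 3.01, 3.14, 3.14, 3.14].

## Interface

Orientations are given as a unit quaternion [w, x, y, z].
In Python, from workcell import env gives the robot as it stands. The module is installed in compiled form; this text tells all that it offers.
- The arm moves only by the shell command python3 -m handwheel 'ROWS' [FORCE]. ROWS is JSON, a list of rows, each an object of numbers: "claw": the finger opening in mm, from 0 to 87.6; "x", "y", "z": the shift along the world's x, y, z in mm; "twist": the turn about the world's z in units of 6 degrees (1.0 is 6 degrees). A call has exactly 5 rows; each row shifts and turns the pose as measured when the row begins; what a row does not reach is not made up. A row lasts 1/12 s, in which the tool goes at most 41.7 mm and 7.16 degrees, less where a joint would pass 70% of its speed; a pose out of reach is approached as far as the arm can. A call with a gripper value outside its range is refused whole. The fingers move at their own pace and stop on an object; FORCE is the grip in N (left out, the last holds). Time passes only in rows, so rows that do not move let the fingers close, or fill a call up. It gives the time, the measured TCP pose, the force and the opening at its end, in the units of the state.
- env.state(): the state, without advancing time (a new reading comes with each control period).
- env.capture(name): name is "scene" or "side" or "wrist"; returns a dict with "color" (384x512x3 uint8, red, green, blue), "range_z" (384x512 float32, mm along the optical axis (not along the pixel's ray), 0 where there is no reading), "fx", "fy", "cx", "cy" (pixels), "pose" (4x4, takes a point from camera to world coordinates). Camera axes: x right, y down, z forward; pixel columns grow to the right and rows downward; lengths in mm; the calibration is good to about 2 mm. A picture is of the moment at which its call begins.
- env.close_job(): hands the job in, once; it reports no verdict.
The state is a dict: "time": time; "joint_positions": joint angles; "dq": joint speeds; "joint_torque": joint torques, N m; "eef_pos": TCP position; "tool_rot": TCP orientation; "force": force on the tool from outside, world axes, zero at the start; "torque": the same for the moment, N m; "width": finger opening in mm.
Only numpy, scipy, OpenCV 4.12 (cv2) and the standard library are available. Lean on these libraries where they do the work, as an engineer would, in place of code of your own. Each camera call takes 0.05 s, during which the arm holds its last target.

## Working session

There is one attempt and no reset: what is moved stays moved. The work goes in short steps, Python scripts to look and compute and a shell command to move; the robot and the scene stay as the last step left them, time stands still between calls to the robot, and variables do not carry over. Pictures are saved under pics/ and viewed, and the job is handed in when it is done.

```bash
ls; mkdir -p pics; python3 - <<'E'
from workcell import env
import cv2
s=env.state()
for k,v in s.items(): print(k,v)
for n in ("scene","side","wrist"):
    c=env.capture(n); cv2.imwrite(f"pics/{n}0.png",c["color"][...,::-1])
    print(n,c["fx"],c["fy"],c["cx"],c["cy"]); print(c["pose"].round(3))
E
```

```text
pics
time 0.0
joint_positions [ 1.51010371e+00  3.59348276e-01  1.10716169e-02 -3.42091214e-04
 -1.22410248e+00 -2.88109474e-01]
dq [-0.00020348  0.00236103 -0.0001881  -0.00093888 -0.00141613 -0.00200143]
joint_torque [ 1.34705337e-03 -5.82720566e+01  2.93057781e+01  6.99706122e+00
  7.29577179e-03 -1.50381425e-04]
eef_pos [230.55167858 633.88987541 225.65466308]
tool_rot [ 0.12278598 -0.122687   -0.69580415  0.69694195]
force [ 0.40486192 -0.32019451  0.22092415]
torque [ 0.00133032 -0.02028988 -0.02811438]
width 87.49915444738402
scene 429.44827587008217 429.44827587008217 261.0258185121722 190.69681219268057
[[ 5.080000e-01  5.080000e-01 -6.960000e-01  1.340686e+03]
 [ 8.610000e-01 -2.820000e-01  4.230000e-01 -4.698370e+02]
 [ 1.900000e-02 -8.140000e-01 -5.800000e-01  7.408200e+02]
 [ 0.000000e+00  0.000000e+00  0.000000e+00  1.000000e+00]]
side 375.5366753837603 375.5366753837603 257.3081643868596 189.4945003258192
[[-8.22000e-01 -3.11000e-01  4.77000e-01  1.97850e+02]
 [-5.69000e-01  4.69000e-01 -6.75000e-01  5.47415e+02]
 [-1.40000e-02 -8.26000e-01 -5.63000e-01  5.52459e+02]
 [ 0.00000e+00  0.00000e+00  0.00000e+00  1.00000e+00]]
wrist 288.64385657125155 288.64385657125155 259.89680176627144 196.87545832656403
[[-3.42000e-01 -9.03000e-01 -2.61000e-01  3.01432e+02]
 [-9.40000e-01  3.29000e-01  9.40000e-02  6.07559e+02]
 [ 1.00000e-03  2.77000e-01 -9.61000e-01  3.84188e+02]
 [ 0.00000e+00  0.00000e+00  0.00000e+00  1.00000e+00]]
```

View pics/scene0.png

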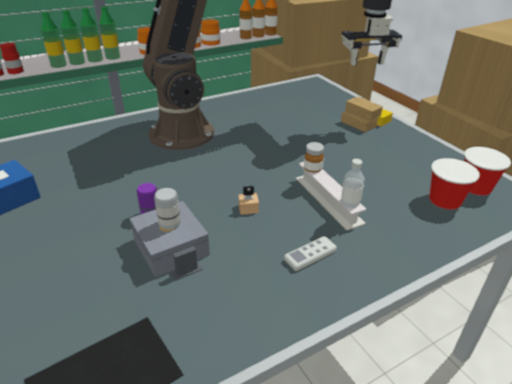

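View pics/side0.png

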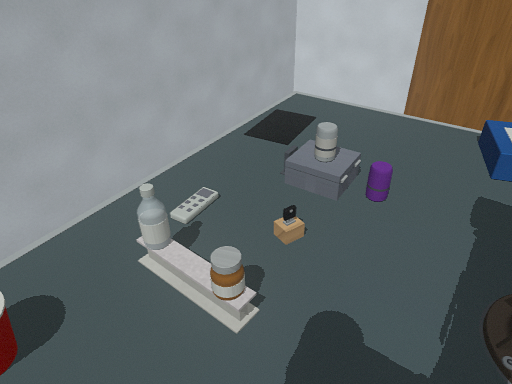

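View pics/wrist0.png

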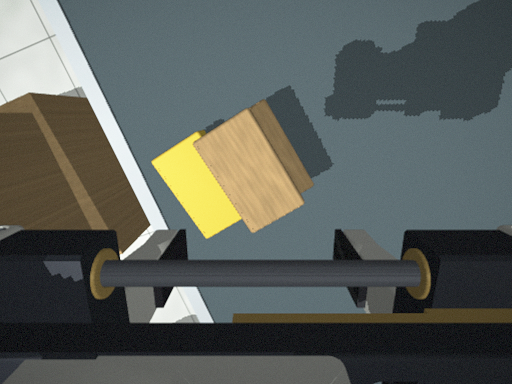

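The candidates in the scene view:
- **Can:** the silver/white one is on the cash box at (168,208). The look-alikes are the purple can at (147,198), the bottle at (353,188) and the jar at (314,160).
- **Key:** at (249,192) on its stand.
- **Not involved:** the remote at (310,253), and the wooden/yellow blocks at (362,113).

I'll check close crops next.

```bash
cat > h.py <<'E'
from workcell import env
import numpy as np, cv2
def cap(n):
    return env.capture(n)
def world(c,mask=None):
    z=c["range_z"].astype(float); v,u=np.mgrid[0:z.shape[0],0:z.shape[1]]
    P=np.stack([(u-c["cx"])/c["fx"]*z,(v-c["cy"])/c["fy"]*z,z],-1)
    W=P@c["pose"][:3,:3].T+c["pose"][:3,3]
    W[z<=0]=np.nan
    return W
def ray(c,u,v):
    d=c["pose"][:3,:3]@np.array([(u-c["cx"])/c["fx"],(v-c["cy"])/c["fy"],1.0])
    return c["pose"][:3,3].copy(),d/np.linalg.norm(d)
def onplane(c,u,v,z):
    o,d=ray(c,u,v); return o+d*(z-o[2])/d[2]
def tri(a,b):
    (o1,d1),(o2,d2)=a,b
    A=np.stack([d1,-d2],1); t=np.linalg.lstsq(A,o2-o1,rcond=None)[0]
    p,q=o1+d1*t[0],o2+d2*t[1]; return (p+q)/2,np.linalg.norm(p-q)
def proj(c,p):
    q=c["pose"][:3,:3].T@(np.asarray(p,float)-c["pose"][:3,3]); return c["fx"]*q[0]/q[2]+c["cx"],c["fy"]*q[1]/q[2]+c["cy"]
def crop(c,x0,y0,x1,y1,name,s):
    cv2.imwrite("pics/"+name,cv2.resize(c["color"][y0:y1,x0:x1,::-1],None,fx=s,fy=s,interpolation=cv2.INTER_CUBIC))
def rest():
    s=env.state(); R=s["tool_rot"]; print("t",round(s["time"],2),"pos",s["eef_pos"].round(1) if hasattr(s["eef_pos"],"round") else s["eef_pos"],"q",np.round(R,3),"F",np.round(s["force"],1),"w",round(s["width"],1))
E
python3 - <<'E'
from h import *
for n,b in (("scene",(120,140,400,280)),("side",(120,100,420,330))):
    c=cap(n); np.savez(f"{n}.npz",**c); crop(c,*b,n+"_crop.png",2.6)
E
```

```text
(no output)
```

View pics/scene_crop.png

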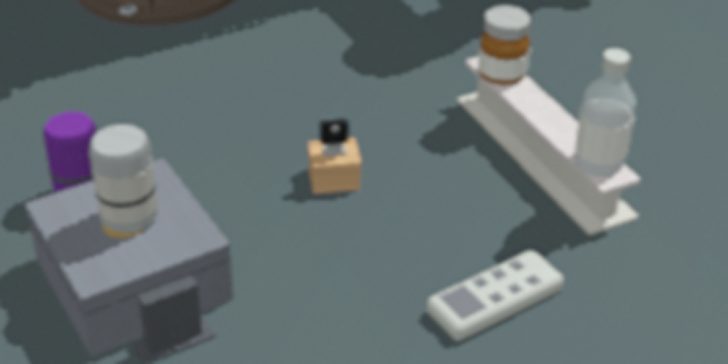

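View pics/side_crop.png

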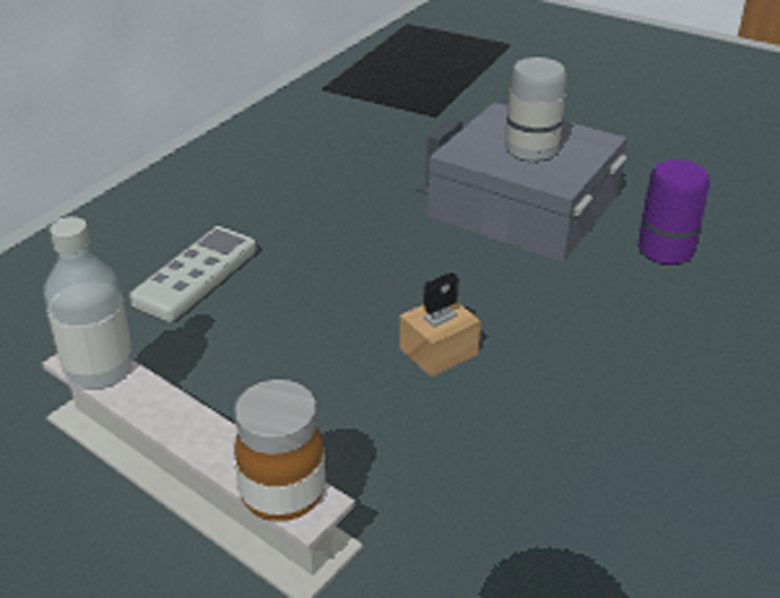

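The crops show the silver/white can at scene (166,205), standing on the grey box. The purple can at (147,198) stands on the counter and is rejected. The key's black head is at scene (248,190), in the wooden stand. Next I'll measure with masks, depth and the two views.

```bash
python3 - <<'E'
from h import *
C={n:dict(np.load(n+".npz")) for n in("scene","side")}
W={n:world(C[n]) for n in C}
roi={"can":{"scene":(150,184,186,240),"side":(312,120,342,165)},
"step":{"scene":(292,160,368,228),"side":(130,220,262,330)},
"key":{"scene":(236,180,264,220),"side":(268,200,310,246)},
"box":{"scene":(128,200,212,275),"side":(280,140,365,200)}}
for k in roi:
  for n in C:
    x0,y0,x1,y1=roi[k][n]; P=W[n][y0:y1,x0:x1].reshape(-1,3); P=P[np.isfinite(P).all(1)]
    print(k,n,"z hist",np.histogram(P[:,2],bins=np.arange(-5,200,10))[0])
# can: points z between 90 and 155
for n in C:
    x0,y0,x1,y1=roi["can"][n]; P=W[n][y0:y1,x0:x1].reshape(-1,3)
    Q=P[(P[:,2]>85)&(P[:,2]<150)]
    A=np.c_[2*Q[:,:2],np.ones(len(Q))]; s=np.linalg.lstsq(A,(Q[:,:2]**2).sum(1),rcond=None)[0]
    print("can circ",n,s[:2].round(1),"r",np.sqrt(s[2]+s[:2]@s[:2]).round(1),len(Q))
    T=P[(P[:,2]>152)]; print(" top",np.nanmedian(T,0).round(1),np.nanmax(P[:,2]).round(1), (T.min(0)+T.max(0))/2)
    # box top
    x0,y0,x1,y1=roi["box"][n]; P=W[n][y0:y1,x0:x1].reshape(-1,3); T=P[abs(P[:,2]-70)<4].astype(np.float32)
    r=cv2.minAreaRect(T[:,:2]); print("box",n,[np.round(v,1) for v in r],np.median(T[:,2]).round(1))
    x0,y0,x1,y1=roi["step"][n]; P=W[n][y0:y1,x0:x1].reshape(-1,3); T=P[abs(P[:,2]-55)<4].astype(np.float32)
    r=cv2.minAreaRect(T[:,:2]); print("step",n,[np.round(v,1) for v in r],np.median(T[:,2]).round(1),len(T))
    x0,y0,x1,y1=roi["key"][n]; P=W[n][y0:y1,x0:x1].reshape(-1,3); T=P[abs(P[:,2]-36)<3].astype(np.float32)
    r=cv2.minAreaRect(T[:,:2]); print("stand",n,[np.round(v,1) for v in r],np.median(T[:,2]).round(1),len(T))
    T=P[P[:,2]>50]; print("key",T.min(0).round(1),T.max(0).round(1),T.mean(0).round(1),len(T)); r=cv2.minAreaRect(T[:,:2].astype(np.float32)); print(r)
E
```

```text
can scene z hist [250   1   0   6  18  21  14 749  94 128  74  80  82  80  76 104 234   0
   0   0]
can side z hist [278   1   0   0   0   0   0 281  60  69  76  74  82  76  82  82 182   0
   0   0]
step scene z hist [2911  262  169  159   10  416  283  111  120  115   79   70   69   72
   98   71   42   27   57    7]
step side z hist [8673 1201  337   97    0  271 1600  228  255  283  325  292  236  659
    0    0    0    0    0    0]
key scene z hist [688  54  57  95 113  29  30  39  10   0   0   0   0   0   0   0   0   0
   0   0]
key side z hist [1167  110  104  113  260   31   47   53   38    0    0    0    0    0
    0    0    0    0    0    0]
box scene z hist [1913  203  229  260  280  329  415 2010   63   77   74   80   82   80
   73   85   17    0    0    0]
box side z hist [1739  256  229  248  227  240  327 1388   60   69   76   74   82   63
    5    0    0    0    0    0]
can circ scene [ 490.  -228.2] r 80.2 567
 top [ 552.2 -244.5  159.3] 162.0 [ 547.75875467 -242.58840283  157.08904105]Traceback (most recent call last):
  File "<stdin>", line 21, in <module>
cv2.error: OpenCV(4.12.0) /io/opencv/modules/imgproc/src/convhull.cpp:143: error: (-215:Assertion failed) total >= 0 && (depth == CV_32F || depth == CV_32S) in function 'convexHull'
```

```bash
cat > m.py <<'E'
from h import *
C={n:dict(np.load(n+".npz")) for n in("scene","side")}
W={n:world(C[n]) for n in C}
roi={"can":{"scene":(150,184,186,240),"side":(312,120,342,165)},
"step":{"scene":(292,160,368,228),"side":(130,220,262,330)},
"key":{"scene":(236,180,264,220),"side":(268,200,310,246)},
"box":{"scene":(128,200,212,275),"side":(280,140,365,200)}}
def pts(k,n,lo,hi):
    x0,y0,x1,y1=roi[k][n]; P=W[n][y0:y1,x0:x1].reshape(-1,3); c=C[n]["color"][y0:y1,x0:x1].reshape(-1,3).astype(int)
    pur=(c[:,2]-c[:,1]>50)
    m=(P[:,2]>lo)&(P[:,2]<hi)&~pur
    return P[m],c[m]
def rect(T):
    r=cv2.minAreaRect(np.ascontiguousarray(T[:,:2],dtype=np.float32)); return [np.round(v,1) for v in r],np.median(T[:,2]).round(1),len(T)
E
python3 - <<'E'
from m import *
for n in C:
    Q,_=pts("can",n,85,145)
    A=np.c_[2*Q[:,:2],np.ones(len(Q))]; s=np.linalg.lstsq(A,(Q[:,:2]**2).sum(1),rcond=None)[0]
    print("can circ",n,s[:2].round(1),"r",np.sqrt(s[2]+s[:2]@s[:2]).round(1),len(Q))
    Q,_=pts("can",n,156,175); print(" top",rect(Q))
    print("box",n,rect(pts("box",n,66,74)[0])); print("step",rect(pts("step",n,52,58)[0]))
    print("stand",rect(pts("key",n,33,39)[0])); 
    print("key",rect(pts("key",n,48,90)[0]), pts("key",n,48,90)[0].max(0).round(1))
E
```

```text
can circ scene [ 495.  -230.1] r 75.1 474
 top ([array([ 547.5, -242.7]), array([45.3, 46.6]), np.float64(69.9)], np.float64(159.6), 221)
box scene ([array([ 563.9, -248.3]), array([181.6, 141. ]), np.float64(1.5)], np.float64(69.6), 1964)
step ([array([584.1, 217.9]), array([ 49. , 273.5]), np.float64(86.1)], np.float64(54.6), 538)
stand ([array([509.1,  -4.3]), array([50.7, 48.5]), np.float64(66.6)], np.float64(35.8), 143)
key ([array([511.2,  -4. ]), array([28.5, 11.2]), np.float64(68.6)], np.float64(64.9), 100) [518.7  10.6  79.2]
can circ side [ 544.4 -243.9] r 25.7 459
 top ([array([ 543. , -242.3]), array([47.6, 45.6]), np.float64(67.8)], np.float64(161.1), 171)
box side ([array([ 562.5, -249.5]), array([178.2, 145.8]), np.float64(2.1)], np.float64(71.4), 1334)
step ([array([581.8, 218.5]), array([ 49.3, 270.5]), np.float64(85.4)], np.float64(56.2), 1629)
stand ([array([506.5,  -4.8]), array([52.2, 45.8]), np.float64(68.7)], np.float64(37.1), 241)
key ([array([506.1,  -3.8]), array([29.8, 11.9]), np.float64(67.8)], np.float64(67.1), 160) [515.7  10.6  78.6]
```

```bash
cat >> h.py <<'E'
from scipy.spatial.transform import Rotation as Ro
def jaw():
    s=env.state(); q=np.asarray(s["tool_rot"]); R=Ro.from_quat(q[[1,2,3,0]]).as_matrix()
    ja=np.degrees(np.arctan2(R[1,2],R[0,2])); print("jaw angle deg",round(ja,1),"finger dir",R[:,1].round(3),"j6",np.round(s["joint_positions"],3))
    return ja
E
python3 - <<'E'
from m import *
rest(); jaw()
for n,(x0,y0,x1,y1) in (("scene",(300,140,330,180)),("side",(208,245,248,305))):
    P=W[n][y0:y1,x0:x1].reshape(-1,3); P=P[(P[:,2]>62)&(P[:,2]<140)&(abs(P[:,1]-218)<60)]
    print("jar",n,P.min(0).round(1),P.max(0).round(1))
for n,(x0,y0,x1,y1) in (("scene",(338,155,368,215)),("side",(130,180,172,255))):
    P=W[n][y0:y1,x0:x1].reshape(-1,3); P=P[(P[:,2]>62)&(P[:,2]<200)&(abs(P[:,1]-218)<60)]
    print("bottle",n,P.min(0).round(1),P.max(0).round(1))
c=C["scene"]["color"].astype(int); m=(c[...,2]-c[...,1]>50)&(c[...,0]-c[...,1]>20); m[:, :130]=0;m[:,185:]=0
P=W["scene"][m]; print("purple",np.nanmin(P,0).round(),np.nanmax(P,0).round())
P=W["scene"][238:272,280:340].reshape(-1,3);P=P[(P[:,2]>14)&(P[:,2]<30)]; print("remote",rect(P))
P,c=pts("box","scene",66,74); 
E
```

```text
t 0.25 pos [230.7 634.1 226.1] q [ 0.123 -0.123 -0.696  0.697] F [-0.1  0.7 -0. ] w 87.4
jaw angle deg -110.0 finger dir [-0.    -0.001 -1.   ] j6 [ 1.51   0.359  0.012 -0.    -1.224 -0.288]
jar scene [468.8 195.2  62. ] [521.4 250.8 133. ]
jar side [461.2 200.2  62.1] [515.3 253.6 133.7]
bottle scene [659.2 181.6  62.1] [707.8 231.  186.9]
bottle side [649.7 188.3  62.1] [697.2 236.7 188.6]
purple [ 248. -277.   -1.] [ 430. -229.   93.]
remote ([array([748.9,  35.2]), array([ 51.3, 130.3]), np.float64(4.3)], np.float64(19.3), 765)
```

```bash
python3 -m handwheel '[{"claw":87,"x":32,"y":-26,"z":0,"twist":0.5},{"claw":87,"x":32,"y":-26,"z":0,"twist":0.5},{"claw":87,"x":32,"y":-26,"z":0,"twist":0.5},{"claw":87,"x":32,"y":-26,"z":0,"twist":0.5},{"claw":87,"x":32,"y":-26,"z":0,"twist":0.5}]' 20
```

```text
time: 0.67
eef_pos: [388.2, 504.8, 224.0]
tool_rot: [0.024, -0.023, -0.706, 0.707]
force: [-0.1, 0.5, 0.5]
width: 87.1
```

```bash
python3 -m handwheel '[{"claw":87,"x":12,"y":-39,"z":0},{"claw":87,"x":12,"y":-39,"z":0},{"claw":87,"x":12,"y":-39,"z":0},{"claw":87,"x":12,"y":-39,"z":0},{"claw":87,"x":12,"y":-39,"z":0}]'; python3 -c "
from h import *
rest();jaw()"
```

```text
t 0.67 pos [388.2 504.8 224. ] q [ 0.024 -0.023 -0.706  0.707] F [-0.1  0.5  0.5] w 87.1
jaw angle deg -93.8 finger dir [-0.001 -0.002 -1.   ] j6 [ 1.221  0.299 -0.08  -0.    -1.193  0.284]schema error: expected keys claw, x, y, z, twist
```

```bash
python3 -m handwheel '[{"claw":87,"x":12,"y":-39,"z":0,"twist":0},{"claw":87,"x":12,"y":-39,"z":0,"twist":0},{"claw":87,"x":12,"y":-39,"z":0,"twist":0},{"claw":87,"x":12,"y":-39,"z":0,"twist":0},{"claw":87,"x":12,"y":-39,"z":0,"twist":0}]'; python3 -m handwheel '[{"claw":87,"x":0,"y":-41,"z":0,"twist":0},{"claw":87,"x":0,"y":-41,"z":0,"twist":0},{"claw":87,"x":0,"y":-41,"z":0,"twist":0},{"claw":87,"x":0,"y":-41,"z":0,"twist":0},{"claw":87,"x":0,"y":-41,"z":0,"twist":0}]'; python3 -m handwheel '[{"claw":87,"x":12,"y":-39,"z":0,"twist":0},{"claw":87,"x":12,"y":-39,"z":0,"twist":0},{"claw":87,"x":12,"y":-39,"z":0,"twist":0},{"claw":87,"x":12,"y":-39,"z":0,"twist":0},{"claw":87,"x":12,"y":-39,"z":0,"twist":0}]';
```

```text
time: 1.08
eef_pos: [452.0, 306.0, 222.0]
tool_rot: [0.023, -0.022, -0.705, 0.708]
force: [1.3, 0.6, 0.1]
width: 87.0
time: 1.5
eef_pos: [451.8, 97.8, 221.9]
tool_rot: [0.022, -0.023, -0.705, 0.708]
force: [0.5, -1.0, 0.3]
width: 87.2
time: 1.92
eef_pos: [508.5, -103.0, 224.6]
tool_rot: [0.019, -0.024, -0.707, 0.707]
force: [1.3, 0.5, 0.1]
width: 87.1
```

```bash
python3 -m handwheel '[{"claw":87,"x":7,"y":-28,"z":0,"twist":0},{"claw":87,"x":7,"y":-28,"z":0,"twist":0},{"claw":87,"x":7,"y":-28,"z":0,"twist":0},{"claw":87,"x":7,"y":-28,"z":0,"twist":0},{"claw":87,"x":7,"y":-28,"z":0,"twist":0}]'; python3 - <<'E'
from h import *
rest();jaw()
c=cap("wrist"); np.savez("w1.npz",**c); crop(c,0,0,512,384,"w1.png",1.5); print(c["pose"].round(2))
print(proj(c,[546,-243,160]))
E
```

```text
time: 2.33
eef_pos: [544.0, -253.6, 224.8]
tool_rot: [0.02, -0.025, -0.707, 0.707]
force: [0.3, 0.1, 0.1]
width: 86.6
t 2.33 pos [ 544.  -253.6  224.8] q [ 0.02  -0.025 -0.707  0.707] F [0.3 0.1 0.1] w 86.6
jaw angle deg -93.6 finger dir [ 0.007 -0.001 -1.   ] j6 [-0.111  0.234 -0.168  0.    -1.162  1.618]
[[-6.0000e-02 -9.6000e-01 -2.7000e-01  6.1807e+02]
 [-1.0000e+00  6.0000e-02  2.0000e-02 -2.5923e+02]
 [-0.0000e+00  2.7000e-01 -9.6000e-01  3.8383e+02]
 [ 0.0000e+00  0.0000e+00  0.0000e+00  1.0000e+00]]
(np.float64(245.73965445109508), np.float64(208.85883755234315))
```

View pics/w1.png

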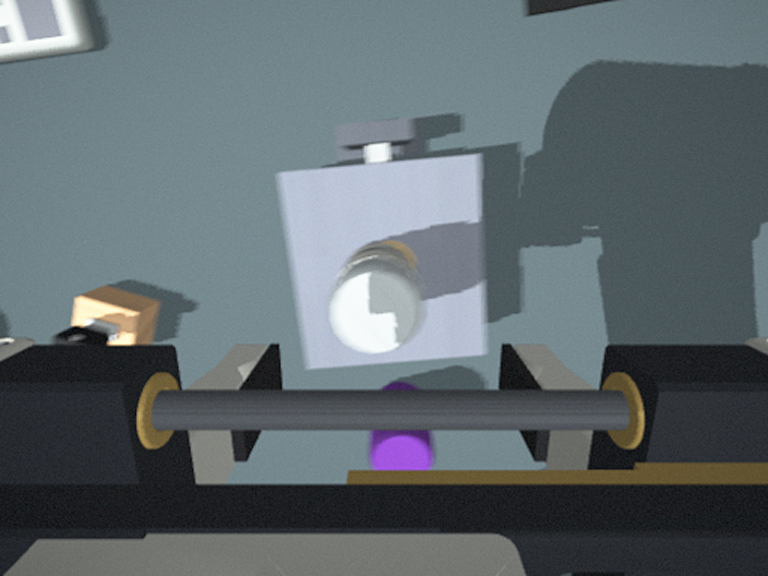

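The wrist view shows the can top at about (250,203), the box below it, and part of the brass cylinder at (268,165). The purple can is separate at (268,300).

```bash
python3 - <<'E'
from h import *
c=dict(np.load("w1.npz")); W=world(c)
P=W.reshape(-1,3); 
Q=P[(P[:,2]>156)&(P[:,2]<164)&(abs(P[:,0]-546)<40)&(abs(P[:,1]+243)<40)]
print(np.median(Q,0),len(Q), cv2.minEnclosingCircle(np.ascontiguousarray(Q[:,:2],dtype=np.float32)))
B=P[(abs(P[:,2]-70)<4)]; print(cv2.minAreaRect(np.ascontiguousarray(B[:,:2],dtype=np.float32)),np.median(B[:,2]))
print(onplane(c,250,203,160), onplane(c,268,165,70))
E
```

```text
[ 547.95283624 -244.14162608  160.16877521] 2623 ((546.4891357421875, -244.02517700195312), 24.82217025756836)
((559.2105102539062, -185.96011352539062), (312.73565673828125, 242.73863220214844), 64.72176361083984) 70.21068700366271
[ 550.75535786 -246.82789375  160.        ] [ 565.8148604  -264.68353028   70.        ]
```

```bash
python3 -m handwheel '[{"claw":87,"x":1,"y":5,"z":-10,"twist":-0.15},{"claw":87,"x":1,"y":5,"z":-20,"twist":0},{"claw":87,"x":0,"y":0,"z":-30,"twist":0},{"claw":87,"x":0,"y":0,"z":-30,"twist":0},{"claw":87,"x":0,"y":0,"z":-22,"twist":0}]'; python3 -m handwheel '[{"claw":40,"x":0,"y":0,"z":0,"twist":0},{"claw":40,"x":0,"y":0,"z":0,"twist":0},{"claw":40,"x":0,"y":0,"z":0,"twist":0},{"claw":40,"x":0,"y":0,"z":0,"twist":0},{"claw":40,"x":0,"y":0,"z":0,"twist":0}]' 25; python3 -c "
from h import *
rest();jaw()"
```

```text
time: 2.8
eef_pos: [549.5, -249.9, 111.9]
tool_rot: [0.026, -0.038, -0.705, 0.708]
force: [0.2, 0.6, -0.5]
width: 87.2
time: 3.22
eef_pos: [547.0, -247.0, 108.9]
tool_rot: [0.028, -0.035, -0.705, 0.707]
force: [0.6, 0.1, 0.5]
width: 59.3
t 3.22 pos [ 547.  -247.   108.9] q [ 0.028 -0.035 -0.705  0.707] F [0.6 0.1 0.5] w 59.3
jaw angle deg -95.1 finger dir [ 0.01  -0.003 -1.   ] j6 [-0.097  0.332 -0.32   0.003 -0.909  1.577]
```

```bash
python3 -m handwheel '[{"claw":40,"x":0,"y":0,"z":0,"twist":0},{"claw":40,"x":0,"y":0,"z":0,"twist":0},{"claw":40,"x":0,"y":0,"z":0,"twist":0},{"claw":40,"x":0,"y":0,"z":0,"twist":0},{"claw":40,"x":0,"y":0,"z":0,"twist":0}]' 25; python3 -m handwheel '[{"claw":40,"x":0,"y":0,"z":4,"twist":0},{"claw":40,"x":0,"y":0,"z":10,"twist":0},{"claw":40,"x":0,"y":0,"z":20,"twist":0},{"claw":40,"x":0,"y":0,"z":30,"twist":0},{"claw":40,"x":0,"y":0,"z":30,"twist":0}]';python3 - <<'E'
from h import *
rest()
c=cap("side"); crop(c,0,0,512,384,"s2.png",1.5)
E
```

```text
time: 3.63
eef_pos: [548.8, -247.0, 112.7]
tool_rot: [0.026, -0.037, -0.705, 0.707]
force: [-0.0, -1.2, -1.1]
width: 52.5
time: 4.05
eef_pos: [543.6, -246.1, 204.2]
tool_rot: [0.032, -0.032, -0.706, 0.707]
force: [0.8, -0.4, -1.9]
width: 52.3
t 4.05 pos [ 543.6 -246.1  204.2] q [ 0.032 -0.032 -0.706  0.707] F [ 0.8 -0.4 -1.9] w 52.3
```

View pics/s2.png

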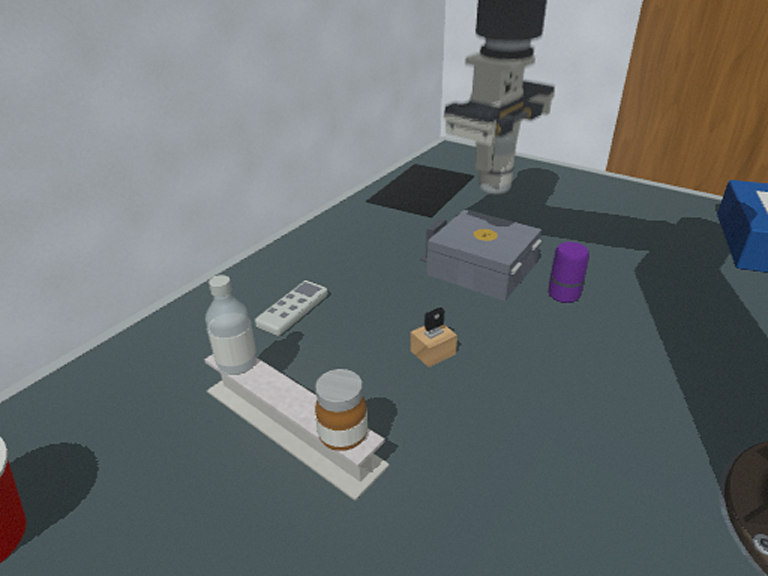

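```bash
python3 -m handwheel '[{"claw":40,"x":4,"y":15,"z":5,"twist":0},{"claw":40,"x":8,"y":30,"z":2,"twist":0},{"claw":40,"x":8,"y":37,"z":2,"twist":0},{"claw":40,"x":8,"y":37,"z":2,"twist":0},{"claw":40,"x":8,"y":37,"z":2,"twist":0}]';python3 -m handwheel '[{"claw":40,"x":3,"y":37,"z":0,"twist":0},{"claw":40,"x":0,"y":37,"z":0,"twist":0},{"claw":40,"x":0,"y":37,"z":0,"twist":0},{"claw":40,"x":0,"y":37,"z":0,"twist":0},{"claw":40,"x":0,"y":37,"z":0,"twist":0}]';python3 -c "
from h import *
rest();jaw()"
```

```text
time: 4.52
eef_pos: [583.7, -93.2, 234.0]
tool_rot: [0.028, -0.043, -0.704, 0.708]
force: [0.6, 0.1, -1.1]
width: 51.9
time: 4.93
eef_pos: [587.6, 100.5, 239.3]
tool_rot: [0.026, -0.045, -0.705, 0.707]
force: [1.8, -0.4, -2.0]
width: 52.3
t 4.93 pos [587.6 100.5 239.3] q [ 0.026 -0.045 -0.705  0.707] F [ 1.8 -0.4 -2. ] w 52.3
jaw angle deg -95.8 finger dir [ 0.027 -0.005 -1.   ] j6 [ 0.509  0.206 -0.179  0.019 -1.165  0.954]
```

```bash
python3 -m handwheel '[{"claw":40,"x":-1,"y":30,"z":0,"twist":0},{"claw":40,"x":-1,"y":30,"z":0,"twist":0},{"claw":40,"x":0,"y":25,"z":0,"twist":0},{"claw":40,"x":0,"y":18,"z":0,"twist":0},{"claw":40,"x":0,"y":6,"z":0,"twist":0}]';python3 -m handwheel '[{"claw":40,"x":0,"y":2,"z":-10,"twist":0},{"claw":40,"x":0,"y":0,"z":-25,"twist":0},{"claw":40,"x":0,"y":0,"z":-30,"twist":0},{"claw":40,"x":0,"y":0,"z":-25,"twist":0},{"claw":40,"x":0,"y":0,"z":-15,"twist":0}]';python3 - <<'E'
from h import *
rest();jaw()
for n in ("scene","side"):
    c=cap(n); np.savez(n+"p.npz",**c)
    crop(c,*{"scene":(240,100,440,250),"side":(110,150,310,320)}[n],n+"p.png",3)
E
```

```text
time: 5.35
eef_pos: [584.3, 221.4, 243.2]
tool_rot: [0.023, -0.045, -0.706, 0.707]
force: [-0.4, -0.4, -1.3]
width: 52.3
time: 5.77
eef_pos: [586.2, 224.3, 139.6]
tool_rot: [-0.019, 0.047, 0.708, -0.704]
force: [-0.4, -0.2, -2.5]
width: 52.5
t 5.77 pos [586.2 224.3 139.6] q [-0.019  0.047  0.708 -0.704] F [-0.4 -0.2 -2.5] w 52.5
jaw angle deg -95.3 finger dir [ 0.041  0.004 -0.999] j6 [ 0.69   0.326 -0.259  0.028 -0.952  0.772]
```

View pics/scenep.png

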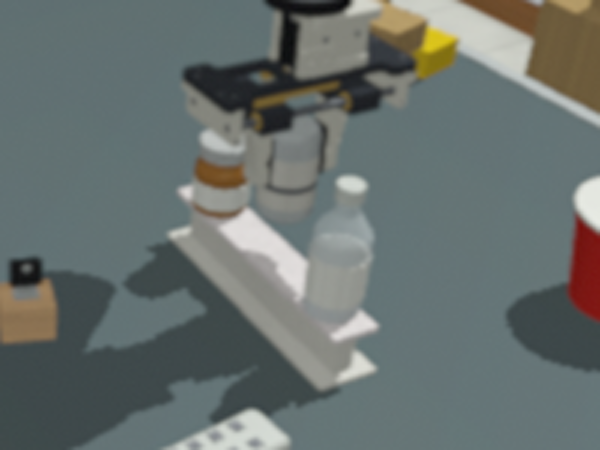

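View pics/sidep.png

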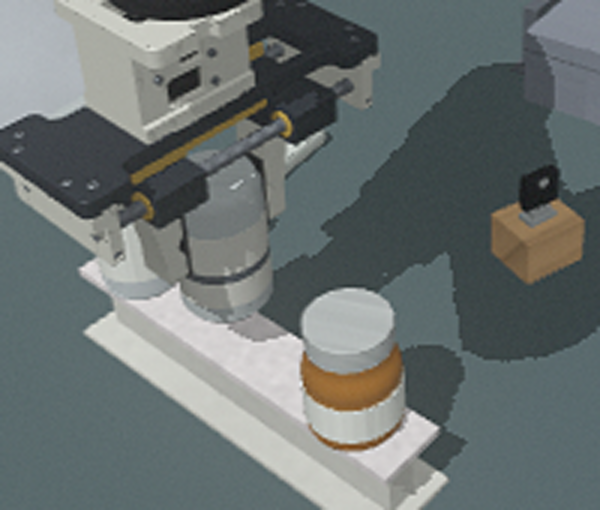

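```bash
python3 - <<'E'
from h import *
for n in("scene","side"):
    c=dict(np.load(n+"p.npz")); P=world(c).reshape(-1,3)
    for lo,hi in((98,112),(112,130)):
        Q=P[(P[:,2]>lo)&(P[:,2]<hi)&(abs(P[:,0]-586)<36)&(abs(P[:,1]-222)<32)]
        # known radius fit
        from scipy.optimize import least_squares
        r=least_squares(lambda p:np.hypot(Q[:,0]-p[0],Q[:,1]-p[1])-26.5,[586,222],loss="soft_l1")
        print(n,len(Q),r.x.round(1),np.abs(r.fun).mean().round(2),Q[:,2].min().round(1))
    T=P[(abs(P[:,2]-55)<4)&(abs(P[:,1]-218)<60)&(P[:,0]>430)&(P[:,0]<740)]
    print("step",cv2.minAreaRect(np.ascontiguousarray(T[:,:2],dtype=np.float32)),np.median(T[:,2]))
    jm=P[(P[:,2]>62)&(P[:,2]<90)&(P[:,0]<535)&(P[:,0]>440)&(abs(P[:,1]-222)<45)]
    r=least_squares(lambda p:np.hypot(jm[:,0]-p[0],jm[:,1]-p[1])-28,[492,224],loss="soft_l1"); print("jar",r.x.round(1))
    jm=P[(P[:,2]>62)&(P[:,2]<110)&(P[:,0]<725)&(P[:,0]>630)&(abs(P[:,1]-215)<45)]
    r=least_squares(lambda p:np.hypot(jm[:,0]-p[0],jm[:,1]-p[1])-26,[678,210],loss="soft_l1"); print("bottle",r.x.round(1))
E
```

```text
scene 55 [584.6 225.5] 1.2 99.4
scene 110 [585.2 225.3] 1.04 112.1
step ((584.3114624023438, 217.94125366210938), (50.375152587890625, 271.9700012207031), 86.08154296875) 54.54508667591983
jar [491.6 225.6]
bottle [678.7 211.2]
side 124 [583.4 221.8] 0.66 98.1
side 235 [582.6 222.3] 0.54 112.0
step ((582.312255859375, 219.0240020751953), (50.42690658569336, 270.8299560546875), 85.72311401367188) 56.19789914966134
jar [490.2 224.2]
bottle [677.7 209.5]
```

```bash
python3 -m handwheel '[{"claw":40,"x":-1,"y":-5,"z":-8,"twist":0},{"claw":40,"x":0,"y":0,"z":-10,"twist":0},{"claw":40,"x":0,"y":0,"z":-10,"twist":0},{"claw":40,"x":0,"y":0,"z":-6,"twist":0},{"claw":40,"x":0,"y":0,"z":-2,"twist":0}]';python3 - <<'E'
from h import *
from scipy.optimize import least_squares
rest();jaw()
for n in("scene","side"):
    c=cap(n); P=world(c).reshape(-1,3)
    Q=P[(P[:,2]>63)&(P[:,2]<90)&(abs(P[:,0]-586)<32)&(abs(P[:,1]-220)<32)]
    r=least_squares(lambda p:np.hypot(Q[:,0]-p[0],Q[:,1]-p[1])-26.5,[586,222],loss="soft_l1")
    print(n,len(Q),r.x.round(1),np.abs(r.fun).mean().round(2))
    crop(c,*{"scene":(240,100,440,250),"side":(110,150,310,320)}[n],n+"p2.png",3)
E
```

```text
time: 6.28
eef_pos: [586.7, 216.9, 103.9]
tool_rot: [-0.018, 0.049, 0.708, -0.704]
force: [-0.1, -0.6, -0.6]
width: 52.5
t 6.28 pos [586.7 216.9 103.9] q [-0.018  0.049  0.708 -0.704] F [-0.1 -0.6 -0.6] w 52.5
jaw angle deg -95.4 finger dir [ 0.043  0.004 -0.999] j6 [ 0.681  0.357 -0.307  0.031 -0.871  0.776]
scene 130 [585.8 218.1] 1.13
side 231 [585.1 215.7] 0.67
```

View pics/sidep2.png

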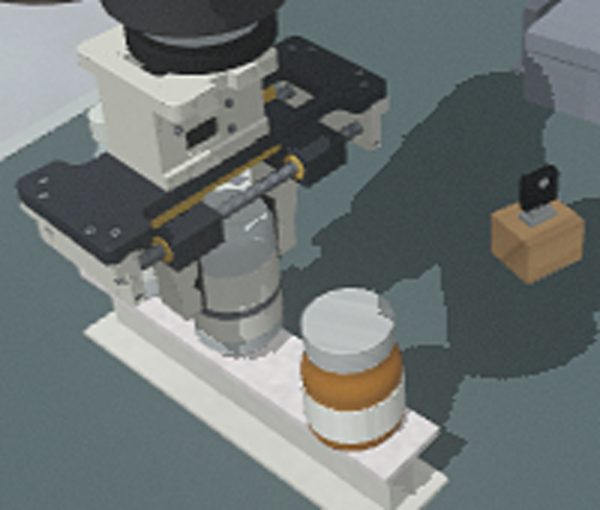

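```bash
python3 -m handwheel '[{"claw":40,"x":0,"y":0.5,"z":-2,"twist":0},{"claw":40,"x":0,"y":0.5,"z":-2,"twist":0},{"claw":40,"x":0,"y":0.5,"z":-2,"twist":0},{"claw":40,"x":0,"y":0,"z":-1,"twist":0},{"claw":40,"x":0,"y":0,"z":0,"twist":0}]';python3 - <<'E'
from h import *
rest();jaw()
E
```

```text
time: 6.8
eef_pos: [587.9, 219.9, 98.6]
tool_rot: [-0.017, 0.049, 0.709, -0.703]
force: [-1.0, -0.4, -1.2]
width: 52.2
t 6.8 pos [587.9 219.9  98.6] q [-0.017  0.049  0.709 -0.703] F [-1.  -0.4 -1.2] w 52.2
jaw angle deg -95.4 finger dir [ 0.046  0.006 -0.999] j6 [ 0.684  0.364 -0.311  0.032 -0.857  0.773]
```

```bash
python3 -m handwheel '[{"claw":40,"x":0,"y":-0.5,"z":-1,"twist":0},{"claw":40,"x":0,"y":-0.5,"z":-1,"twist":0},{"claw":40,"x":0,"y":0,"z":-1,"twist":0},{"claw":40,"x":0,"y":0,"z":0,"twist":0},{"claw":40,"x":0,"y":0,"z":0,"twist":0}]';python3 - <<'E'
from h import *
rest();jaw()
from scipy.optimize import least_squares
for n in("scene","side"):
    c=cap(n); P=world(c).reshape(-1,3)
    Q=P[(P[:,2]>60)&(P[:,2]<90)&(abs(P[:,0]-586)<32)&(abs(P[:,1]-220)<32)]
    r=least_squares(lambda p:np.hypot(Q[:,0]-p[0],Q[:,1]-p[1])-26.5,[586,222],loss="soft_l1")
    print(n,len(Q),r.x.round(1),np.abs(r.fun).mean().round(2))
E
```

```text
time: 7.22
eef_pos: [588.3, 219.1, 96.1]
tool_rot: [-0.017, 0.049, 0.709, -0.703]
force: [0.5, -0.1, -1.7]
width: 52.2
t 7.22 pos [588.3 219.1  96.1] q [-0.017  0.049  0.709 -0.703] F [ 0.5 -0.1 -1.7] w 52.2
jaw angle deg -95.3 finger dir [ 0.047  0.006 -0.999] j6 [ 0.682  0.366 -0.315  0.033 -0.85   0.774]
scene 162 [587.2 220.3] 1.21
side 316 [586.6 217.9] 0.62
```

```bash
python3 -m handwheel '[{"claw":40,"x":0,"y":0,"z":-1,"twist":0},{"claw":40,"x":0,"y":0,"z":-1,"twist":0},{"claw":40,"x":0,"y":0,"z":-1,"twist":0},{"claw":40,"x":0,"y":0,"z":0,"twist":0},{"claw":40,"x":0,"y":0,"z":0,"twist":0}]';python3 - <<'E'
from h import *
rest();jaw()
c=cap("side"); crop(c,130,180,280,300,"sidep3.png",4)
E
```

```text
time: 7.73
eef_pos: [589.1, 219.3, 96.2]
tool_rot: [-0.015, 0.05, 0.709, -0.703]
force: [0.2, -0.1, -1.9]
width: 52.0
t 7.73 pos [589.1 219.3  96.2] q [-0.015  0.05   0.709 -0.703] F [ 0.2 -0.1 -1.9] w 52.0
jaw angle deg -95.3 finger dir [ 0.05   0.007 -0.999] j6 [ 0.683  0.366 -0.316  0.034 -0.847  0.774]
```

View pics/sidep3.png

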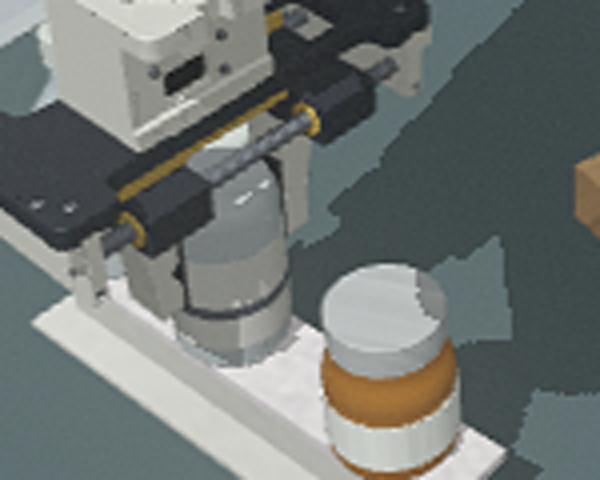

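```bash
python3 -m handwheel '[{"claw":40,"x":-1,"y":-0.5,"z":-2,"twist":0},{"claw":40,"x":0,"y":0,"z":-2,"twist":0},{"claw":40,"x":0,"y":0,"z":-2,"twist":0},{"claw":40,"x":0,"y":0,"z":0,"twist":0},{"claw":40,"x":0,"y":0,"z":0,"twist":0}]';python3 - <<'E'
from h import *
rest();jaw()
E
```

```text
time: 8.2
eef_pos: [591.7, 219.4, 95.8]
tool_rot: [-0.012, 0.052, 0.71, -0.702]
force: [0.1, -0.2, -1.6]
width: 52.7
t 8.2 pos [591.7 219.4  95.8] q [-0.012  0.052  0.71  -0.702] F [ 0.1 -0.2 -1.6] w 52.7
jaw angle deg -95.1 finger dir [ 0.058  0.008 -0.998] j6 [ 0.682  0.365 -0.32   0.04  -0.836  0.772]
```

```bash
python3 - <<'E'
from h import *
def band(c,x0,y0,x1,y1):
    W=world(c)[y0:y1,x0:x1]; g=c["color"][y0:y1,x0:x1].astype(int).sum(2)/3
    for u in range(W.shape[1]):
        col=W[:,u]; m=np.where(np.isfinite(col[:,2])&(g[:,u]<95))[0]
        if len(m): yield u+x0,m+y0,col[m,2].round(1),g[m,u].round()
    
c0=dict(np.load("side.npz")); c=cap("side"); np.savez("sidep4.npz",**c)
for u,a,b,g in band(c0,320,140,334,160): print(u,a,b)
print()
for u,a,b,g in band(c,178,250,200,270): print(u,a,b)
E
```

```text
320 [148 149] [109.9 107.4]
321 [149 150] [108.1 106.7]
322 [149 150] [109.7 105.8]
323 [149 150] [111.4 105.1]
324 [149 150] [110.7 107.3]
325 [149 150] [109.1 108.4]
326 [149 150] [110.7 107.9]
327 [149 150 158] [110.8 109.1  84.9]
328 [149 150] [110.4 108.9]
329 [149 150] [111.1 108. ]
330 [149 150] [109.1 107. ]
331 [149 150] [109.3 106.5]
332 [149] [107.4]
333 [148 149] [109.6 107.1]

178 [257 258] [96.  91.8]
179 [257 258] [95.6 95.2]
180 [257 258] [94.3 93.1]
181 [257 258 259] [95.9 94.3 93. ]
182 [257 258 259] [95.8 94.  92.3]
183 [257 258 259] [97.8 94.5 92.6]
184 [257 258 259] [97.7 93.  91.2]
185 [257 258 259] [96.4 93.7 91.8]
186 [257 258] [97.7 94.2]
187 [257 258] [95.5 92.6]
188 [257 258] [96.  93.2]
189 [257 258] [93.3 92.1]
190 [256 257] [96.5 93.3]
191 [256 257] [95.9 93.4]
192 [257] [92.4]
193 [255 256] [96.5 93.6]
194 [255 256] [95.5 92.9]
195 [254 255] [96.1 93.7]
196 [253 254 255] [95.8 94.1 91.6]
197 [253 254] [93.3 93. ]
198 [251 252 253] [96.9 94.8 93.4]
199 [250 251 252] [96.8 94.6 92.9]
```

```bash
python3 -m handwheel '[{"claw":56,"x":0,"y":0,"z":-0.5,"twist":0},{"claw":60,"x":0,"y":0,"z":0,"twist":0},{"claw":66,"x":0,"y":0,"z":0,"twist":0},{"claw":72,"x":0,"y":0,"z":0,"twist":0},{"claw":80,"x":0,"y":0,"z":0,"twist":0}]';python3 - <<'E'
from h import *
rest();jaw()
c=cap("side"); crop(c,130,180,280,300,"sidep5.png",4)
E
```

```text
time: 8.67
eef_pos: [591.7, 219.5, 94.1]
tool_rot: [-0.012, 0.052, 0.71, -0.702]
force: [0.1, 0.0, 0.3]
width: 73.4
t 8.67 pos [591.7 219.5  94.1] q [-0.012  0.052  0.71  -0.702] F [0.1 0.  0.3] w 73.4
jaw angle deg -95.1 finger dir [ 0.057  0.008 -0.998] j6 [ 0.683  0.368 -0.321  0.04  -0.833  0.772]
```

View pics/sidep5.png

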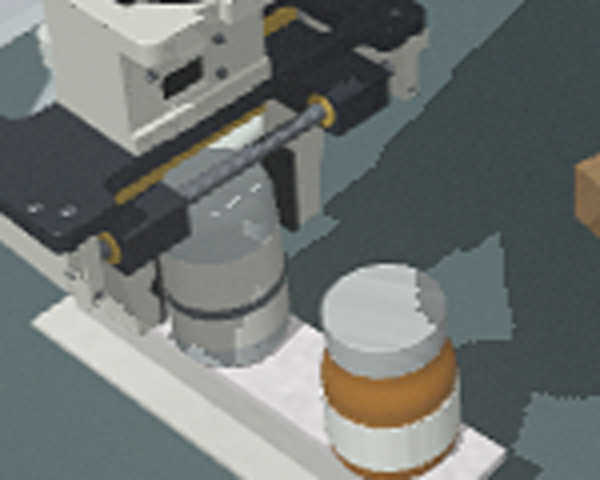

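```bash
python3 -m handwheel '[{"claw":87,"x":0,"y":0,"z":0,"twist":0},{"claw":87,"x":0,"y":0,"z":0,"twist":0},{"claw":87,"x":0,"y":0,"z":5,"twist":0},{"claw":87,"x":0,"y":0,"z":15,"twist":0},{"claw":87,"x":0,"y":0,"z":25,"twist":0}]';python3 -m handwheel '[{"claw":87,"x":0,"y":0,"z":30,"twist":0},{"claw":87,"x":0,"y":0,"z":35,"twist":0},{"claw":87,"x":0,"y":0,"z":35,"twist":0},{"claw":87,"x":0,"y":-5,"z":20,"twist":0},{"claw":87,"x":0,"y":-20,"z":0,"twist":0}]';python3 - <<'E'
from h import *
from scipy.optimize import least_squares
rest();jaw()
for n in("scene","side"):
    c=cap(n); np.savez(n+"q.npz",**c); P=world(c).reshape(-1,3)
    for lo,hi in((62,95),(100,135)):
        Q=P[(P[:,2]>lo)&(P[:,2]<hi)&(abs(P[:,0]-590)<34)&(abs(P[:,1]-220)<32)]
        r=least_squares(lambda p:np.hypot(Q[:,0]-p[0],Q[:,1]-p[1])-26.5,[590,222],loss="soft_l1")
        print(n,len(Q),r.x.round(1),np.abs(r.fun).mean().round(2))
    T=P[(abs(P[:,2]-55)<4)&(abs(P[:,1]-218)<60)&(P[:,0]>430)&(P[:,0]<740)]
    print("step",cv2.minAreaRect(np.ascontiguousarray(T[:,:2],dtype=np.float32)))
    Q=P[(P[:,2]>138)&(P[:,2]<152)&(abs(P[:,0]-590)<34)&(abs(P[:,1]-220)<32)]; print("top",np.median(Q,0))
    crop(c,*{"scene":(100,100,440,290),"side":(110,100,400,320)}[n],n+"q.png",2.3)
E
```

```text
time: 9.13
eef_pos: [588.6, 217.6, 135.1]
tool_rot: [-0.015, 0.049, 0.708, -0.704]
force: [-0.6, 0.6, -0.5]
width: 86.7
time: 9.55
eef_pos: [589.1, 193.8, 266.5]
tool_rot: [-0.012, 0.05, 0.708, -0.704]
force: [1.0, 0.5, -0.1]
width: 86.9
t 9.55 pos [589.1 193.8 266.5] q [-0.012  0.05   0.708 -0.704] F [ 1.   0.5 -0.1] w 86.9
jaw angle deg -95.0 finger dir [ 0.053  0.004 -0.999] j6 [ 0.651  0.214 -0.111  0.031 -1.201  0.822]
scene 191 [588.8 220.5] 1.32
scene 209 [589.  220.8] 1.23
step ((583.6939086914062, 217.61868286132812), (48.51779556274414, 274.3440246582031), 86.17206573486328)
top [594.58762033 216.8514344  144.15175585]
side 384 [588.1 218.6] 0.56
side 481 [588.1 218.6] 0.52
step ((583.0433349609375, 217.26828002929688), (49.434574127197266, 272.30487060546875), 85.18022918701172)
top [583.32834404 223.36994394 145.91125429]
```

View pics/sceneq.png

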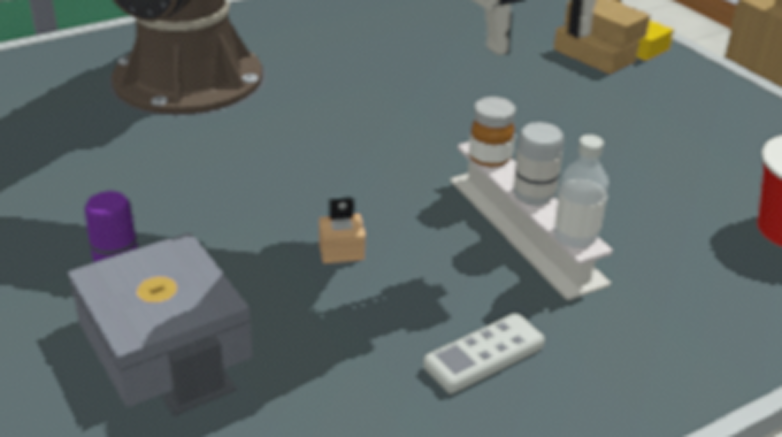

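View pics/sideq.png

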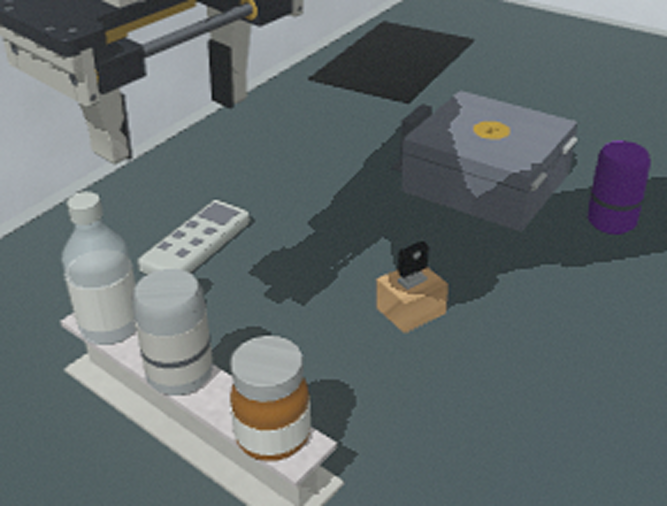

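```bash
python3 - <<'E'
from h import *
for n in("scene","side"):
    c=dict(np.load(n+"q.npz")); W=world(c); col=c["color"].astype(int)
    near=np.nan_to_num(np.hypot(W[...,0]-546,W[...,1]+244),nan=999)<60
    m=(near&(col[...,0]-col[...,2]>30)).astype(np.uint8)
    cnt=max(cv2.findContours(m,cv2.RETR_EXTERNAL,cv2.CHAIN_APPROX_NONE)[0],key=cv2.contourArea)
    e=cv2.fitEllipse(cnt); print(n,e,"centre on z70",onplane(c,*e[0],70).round(1),"depth",np.nanmedian(W[m>0],0).round(1))
    x0,y0,x1,y1=[int(v) for v in (e[0][0]-20,e[0][1]-15,e[0][0]+20,e[0][1]+15)]
    crop(c,x0,y0,x1,y1,n+"brass.png",12)
    bx=W.reshape(-1,3); bx=bx[(abs(bx[:,2]-70)<3)&(np.hypot(bx[:,0]-546,bx[:,1]+244)<115)]
    print("box",cv2.minAreaRect(np.ascontiguousarray(bx[:,:2],dtype=np.float32)))
E
```

```text
scene ((167.78729248046875, 225.42605590820312), (10.827442169189453, 17.227737426757812), 81.0127182006836) centre on z70 [ 551.2 -250.    70. ] depth [ 548.4 -249.6   70.1]
box ((551.4664306640625, -248.6575164794922), (155.37142944335938, 141.31251525878906), 0.887948751449585)
side ((323.4143371582031, 156.2615966796875), (6.911458969116211, 15.703802108764648), 94.62098693847656) centre on z70 [ 550.4 -252.6   70. ] depth [ 550.3 -250.5   71.9]
box ((558.4601440429688, -249.89199829101562), (169.0449981689453, 145.63320922851562), 1.5197120904922485)
```

View pics/scenebrass.png

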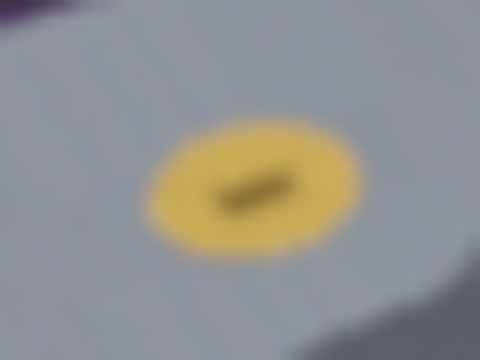

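View pics/sidebrass.png

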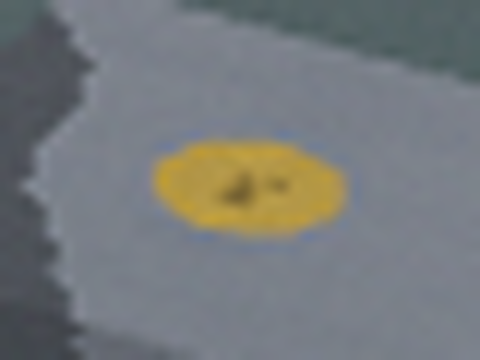

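```bash
python3 -m handwheel '[{"claw":87,"x":-10,"y":-38,"z":-8,"twist":0},{"claw":87,"x":-16,"y":-38,"z":-8,"twist":0},{"claw":87,"x":-16,"y":-38,"z":-8,"twist":0},{"claw":87,"x":-16,"y":-36,"z":-8,"twist":0},{"claw":87,"x":-16,"y":-35,"z":-6,"twist":0}]';python3 - <<'E'
from h import *
c=dict(np.load("sceneq.npz"))
a=onplane(c,167.8-3.3,225.4+1.05,70);b=onplane(c,167.8+3.3,225.4-1.05,70); d=b-a; print("slot dir",np.degrees(np.arctan2(d[1],d[0])),np.linalg.norm(d))
rest();jaw()
c=cap("wrist"); np.savez("w2.npz",**c); crop(c,0,0,512,384,"w2.png",1.5); print(proj(c,[508,-4,62]))
E
```

```text
time: 10.07
eef_pos: [512.6, 5.8, 223.7]
tool_rot: [-0.012, 0.048, 0.708, -0.704]
force: [0.9, -0.7, 0.6]
width: 87.0
slot dir 88.92543629225574 16.52496046261384
t 10.07 pos [512.6   5.8 223.7] q [-0.012  0.048  0.708 -0.704] F [ 0.9 -0.7  0.6] w 87.0
jaw angle deg -94.9 finger dir [ 0.05   0.004 -0.999] j6 [ 0.408  0.059 -0.39   0.019 -1.074  1.069]
(np.float64(269.2527025997872), np.float64(192.71172078002127))
```

View pics/w2.png

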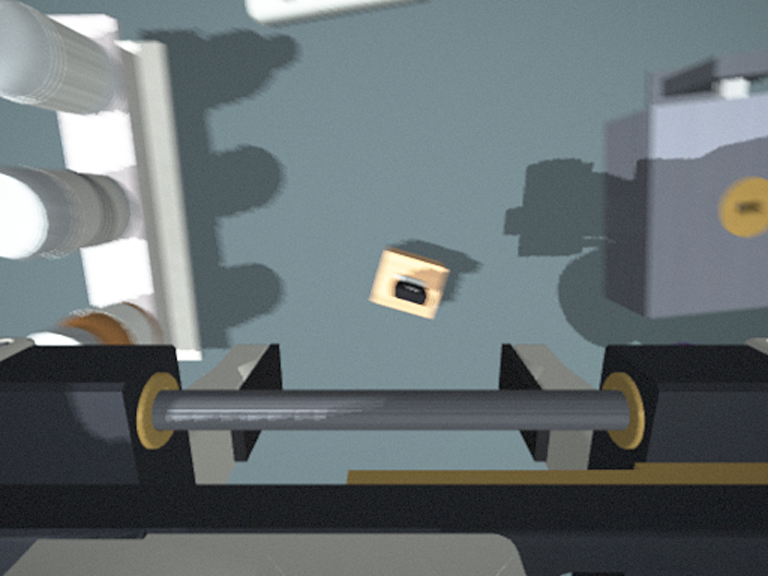

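```bash
python3 - <<'E'
from h import *
c=dict(np.load("w2.npz")); W=world(c); P=W.reshape(-1,3)
Q=P[(P[:,2]>71)&(P[:,2]<82)&(np.hypot(P[:,0]-508,P[:,1]+4)<35)]
print("head top",len(Q),cv2.minAreaRect(np.ascontiguousarray(Q[:,:2],dtype=np.float32)),np.median(Q[:,2]))
T=P[(abs(P[:,2]-36)<2.5)&(np.hypot(P[:,0]-508,P[:,1]+4)<45)]
print("stand",cv2.minAreaRect(np.ascontiguousarray(T[:,:2],dtype=np.float32)),np.median(T[:,2]))
g=c["color"].astype(int).max(2)
m=((g<60)&(np.nan_to_num(np.hypot(W[...,0]-508,W[...,1]+4),nan=999)<35)&(W[...,2]>45)).astype(np.uint8)
print(m.sum(), np.argwhere(m)[:,::-1].mean(0), onplane(c,*np.argwhere(m)[:,::-1].mean(0),70))
col=c["color"].astype(int); near=np.nan_to_num(np.hypot(W[...,0]-550,W[...,1]+250),nan=999)<30
b=(near&(col[...,0]-col[...,2]>40)).astype(np.uint8); cnt=max(cv2.findContours(b,cv2.RETR_EXTERNAL,cv2.CHAIN_APPROX_NONE)[0],key=cv2.contourArea)
e=cv2.fitEllipse(cnt); print("brass",e,onplane(c,*e[0],70))
print("counter z",np.nanmedian(W[100:150,200:300,2]))
crop(c,235,155,310,220,"w2key.png",8)
E
```

```text
head top 246 ((507.75909423828125, -4.571356773376465), (29.694658279418945, 10.426536560058594), 69.35099792480469) 75.68026509858794
stand ((507.6916809082031, -4.451637268066406), (49.95848083496094, 44.33698654174805), 68.64344024658203) 36.22711092730481
9607 [318.34943271 341.09180806] [312.18586907 -51.16027713  70.        ]
brass ((497.2073669433594, 138.1280975341797), (31.489389419555664, 40.769561767578125), 18.08652687072754) [ 548.9800472  -250.37653835   70.        ]
counter z 0.21643161869948813
```

View pics/w2key.png

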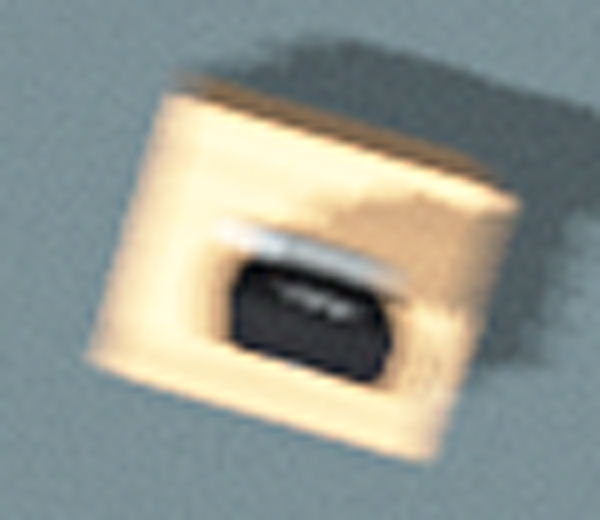

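```bash
python3 -m handwheel '[{"claw":87,"x":-2,"y":-3,"z":0,"twist":-1},{"claw":87,"x":-2,"y":-3,"z":0,"twist":-1.15},{"claw":87,"x":-1,"y":-3,"z":0,"twist":-1.15},{"claw":87,"x":0,"y":0,"z":0,"twist":-1.15},{"claw":87,"x":0,"y":0,"z":0,"twist":-1.15}]';python3 -m handwheel '[{"claw":87,"x":0,"y":0,"z":0,"twist":-1.15},{"claw":87,"x":0,"y":0,"z":0,"twist":-1.15},{"claw":87,"x":0,"y":0,"z":0,"twist":-1.15},{"claw":87,"x":0,"y":0,"z":0,"twist":-1.15},{"claw":87,"x":0,"y":0,"z":0,"twist":-1.15}]';python3 - <<'E'
from h import *
rest();jaw()
E
```

```text
time: 10.53
eef_pos: [498.7, -12.5, 221.2]
tool_rot: [0.226, -0.256, -0.661, 0.668]
force: [0.1, -0.1, 0.8]
width: 87.2
time: 10.95
eef_pos: [497.1, -12.1, 219.9]
tool_rot: [0.421, -0.446, -0.55, 0.567]
force: [-0.0, -0.1, 1.3]
width: 87.0
t 10.95 pos [497.1 -12.1 219.9] q [ 0.421 -0.446 -0.55   0.567] F [-0.  -0.1  1.3] w 87.0
jaw angle deg -165.6 finger dir [ 0.013 -0.041 -0.999] j6 [ 0.407  0.06  -0.41   0.048 -1.105 -0.177]
```

```bash
python3 -m handwheel '[{"claw":87,"x":4,"y":3,"z":-5,"twist":-1.15},{"claw":87,"x":4,"y":3,"z":-10,"twist":-1.15},{"claw":87,"x":2,"y":2,"z":-20,"twist":-1.15},{"claw":87,"x":0,"y":0,"z":-25,"twist":-1.15},{"claw":87,"x":0,"y":0,"z":-10,"twist":0}]';python3 - <<'E'
from h import *
rest();jaw()
E
```

```text
time: 11.37
eef_pos: [508.6, -2.3, 149.6]
tool_rot: [-0.549, 0.571, 0.422, -0.442]
force: [-0.5, -0.4, -0.3]
width: 86.8
t 11.37 pos [508.6  -2.3 149.6] q [-0.549  0.571  0.422 -0.442] F [-0.5 -0.4 -0.3] w 86.8
jaw angle deg 165.3 finger dir [-0.004 -0.042 -0.999] j6 [ 0.411  0.155 -0.474  0.045 -0.962 -0.694]
```

```bash
python3 -m handwheel '[{"claw":87,"x":-0.5,"y":-1.5,"z":-10,"twist":-0.9},{"claw":87,"x":-0.5,"y":-1.5,"z":-15,"twist":0},{"claw":87,"x":0,"y":0,"z":-15,"twist":0},{"claw":87,"x":0,"y":0,"z":-8,"twist":0},{"claw":87,"x":0,"y":0,"z":0,"twist":0}]';python3 - <<'E'
from h import *
rest();jaw()
c=cap("wrist"); np.savez("w3.npz",**c); crop(c,0,0,512,384,"w3.png",1.5)
E
```

```text
time: 11.78
eef_pos: [505.1, -5.2, 95.6]
tool_rot: [-0.571, 0.591, 0.39, -0.416]
force: [0.2, -0.0, 0.4]
width: 86.9
t 11.78 pos [505.1  -5.2  95.6] q [-0.571  0.591  0.39  -0.416] F [ 0.2 -0.   0.4] w 86.9
jaw angle deg 159.5 finger dir [-0.015 -0.044 -0.999] j6 [ 0.406  0.22  -0.539  0.046 -0.844 -0.795]
```

View pics/w3.png

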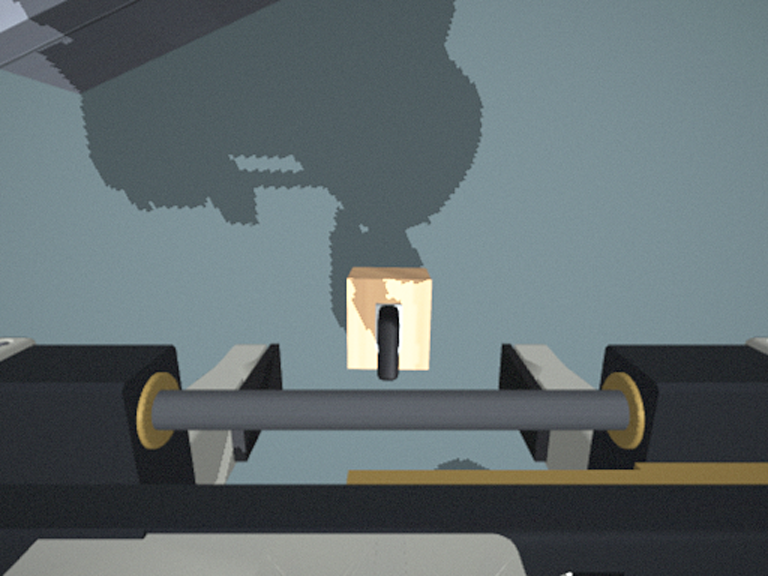

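```bash
python3 - <<'E'
from h import *
c=dict(np.load("w3.npz")); W=world(c); P=W.reshape(-1,3)
Q=P[(P[:,2]>71)&(P[:,2]<82)&(np.hypot(P[:,0]-508,P[:,1]+4)<35)]
print("head top",len(Q),cv2.minAreaRect(np.ascontiguousarray(Q[:,:2],dtype=np.float32)),np.median(Q[:,2]))
T=P[(abs(P[:,2]-36)<2.5)&(np.hypot(P[:,0]-508,P[:,1]+4)<45)]
print("stand",cv2.minAreaRect(np.ascontiguousarray(T[:,:2],dtype=np.float32)),np.median(T[:,2]))
E
```

```text
head top 620 ((507.10699462890625, -5.794224739074707), (29.712169647216797, 9.613859176635742), 69.14814758300781) 75.80785958560058
stand ((507.4849548339844, -5.394052505493164), (50.66896438598633, 44.13020324707031), 68.71856689453125) 36.30161794105544
```

```bash
python3 -m handwheel '[{"claw":87,"x":1.5,"y":-0.5,"z":-12,"twist":0},{"claw":87,"x":0.5,"y":0,"z":-15,"twist":0},{"claw":87,"x":0.5,"y":0,"z":-12,"twist":0},{"claw":87,"x":0,"y":0,"z":-7,"twist":0},{"claw":87,"x":0,"y":0,"z":-2,"twist":0}]';python3 - <<'E'
from h import *
rest();jaw()
E
```

```text
time: 12.25
eef_pos: [511.8, -4.1, 51.5]
tool_rot: [-0.57, 0.591, 0.393, -0.414]
force: [-0.4, 0.6, 0.0]
width: 87.3
t 12.25 pos [511.8  -4.1  51.5] q [-0.57   0.591  0.393 -0.414] F [-0.4  0.6  0. ] w 87.3
jaw angle deg 159.6 finger dir [-0.007 -0.042 -0.999] j6 [ 0.404  0.286 -0.581  0.054 -0.727 -0.8  ]
```

```bash
python3 -m handwheel '[{"claw":87,"x":-2,"y":-0.5,"z":-3,"twist":0},{"claw":87,"x":-2,"y":0,"z":-2,"twist":0},{"claw":87,"x":-1,"y":0,"z":-2,"twist":0},{"claw":87,"x":0,"y":0,"z":0,"twist":0},{"claw":87,"x":0,"y":0,"z":0,"twist":0}]';python3 - <<'E'
from h import *
rest();jaw()
E
```

```text
time: 12.67
eef_pos: [507.6, -4.1, 46.3]
tool_rot: [-0.569, 0.591, 0.394, -0.413]
force: [0.3, 0.4, 0.3]
width: 87.0
t 12.67 pos [507.6  -4.1  46.3] q [-0.569  0.591  0.394 -0.413] F [0.3 0.4 0.3] w 87.0
jaw angle deg 159.7 finger dir [-0.004 -0.041 -0.999] j6 [ 0.408  0.286 -0.598  0.056 -0.707 -0.806]
```

```bash
python3 -m handwheel '[{"claw":60,"x":0,"y":-0.5,"z":-1.5,"twist":0},{"claw":40,"x":0,"y":0,"z":-1,"twist":0},{"claw":20,"x":0,"y":0,"z":0,"twist":0},{"claw":20,"x":0,"y":0,"z":0,"twist":0},{"claw":20,"x":0,"y":0,"z":0,"twist":0}]' 20;python3 -m handwheel '[{"claw":20,"x":0,"y":0,"z":0,"twist":0},{"claw":20,"x":0,"y":0,"z":0,"twist":0},{"claw":20,"x":0,"y":0,"z":0,"twist":0},{"claw":20,"x":0,"y":0,"z":0,"twist":0},{"claw":20,"x":0,"y":0,"z":0,"twist":0}]' 20;python3 - <<'E'
from h import *
rest();jaw()
E
```

```text
time: 13.08
eef_pos: [508.3, -4.4, 44.6]
tool_rot: [-0.569, 0.592, 0.395, -0.413]
force: [-0.1, 0.8, 1.1]
width: 59.5
time: 13.5
eef_pos: [508.4, -4.4, 44.6]
tool_rot: [-0.569, 0.592, 0.395, -0.413]
force: [-0.4, 0.5, -0.4]
width: 25.8
t 13.5 pos [508.4  -4.4  44.6] q [-0.569  0.592  0.395 -0.413] F [-0.4  0.5 -0.4] w 25.8
jaw angle deg 159.7 finger dir [-0.002 -0.04  -0.999] j6 [ 0.407  0.289 -0.6    0.056 -0.701 -0.805]
```

```bash
python3 -m handwheel '[{"claw":14,"x":0,"y":0,"z":0,"twist":0},{"claw":4,"x":0,"y":0,"z":0,"twist":0},{"claw":4,"x":0,"y":0,"z":0,"twist":0},{"claw":4,"x":0,"y":0,"z":0,"twist":0},{"claw":4,"x":0,"y":0,"z":0,"twist":0}]' 20;python3 -m handwheel '[{"claw":4,"x":0,"y":0,"z":0,"twist":0},{"claw":4,"x":0,"y":0,"z":0,"twist":0},{"claw":4,"x":0,"y":0,"z":0,"twist":0},{"claw":4,"x":0,"y":0,"z":0,"twist":0},{"claw":4,"x":0,"y":0,"z":0,"twist":0}]' 45;python3 - <<'E'
from h import *
rest();jaw()
c=cap("wrist"); crop(c,0,0,512,384,"w4.png",1.5)
E
```

```text
time: 13.92
eef_pos: [507.8, -4.3, 44.6]
tool_rot: [-0.569, 0.591, 0.395, -0.413]
force: [-0.8, 0.3, -0.2]
width: 9.9
time: 14.33
eef_pos: [507.8, -4.3, 44.6]
tool_rot: [-0.569, 0.591, 0.395, -0.413]
force: [-1.0, 0.5, 0.9]
width: 9.8
t 14.33 pos [507.8  -4.3  44.6] q [-0.569  0.591  0.395 -0.413] F [-1.   0.5  0.9] w 9.8
jaw angle deg 159.7 finger dir [-0.003 -0.04  -0.999] j6 [ 0.407  0.288 -0.6    0.056 -0.701 -0.805]
```

View pics/w4.png

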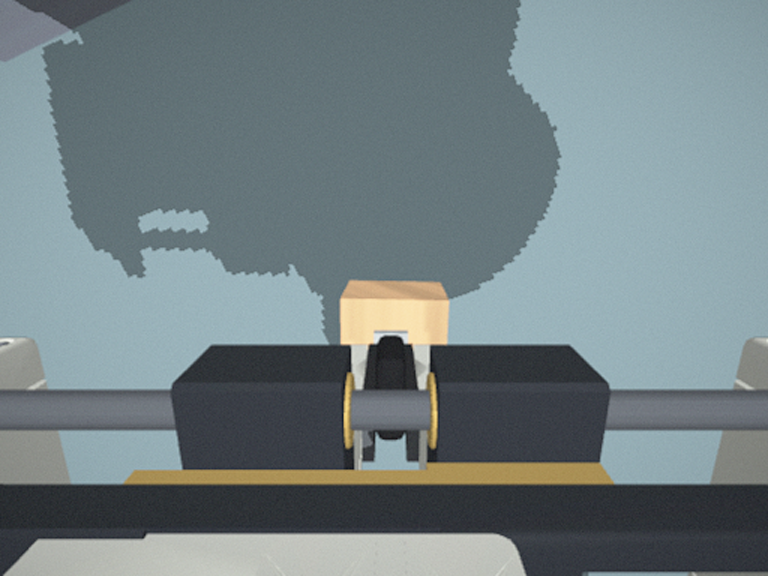

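```bash
python3 -m handwheel '[{"claw":4,"x":0,"y":0,"z":4,"twist":0},{"claw":4,"x":0,"y":0,"z":6,"twist":0},{"claw":4,"x":0,"y":0,"z":8,"twist":0},{"claw":4,"x":0,"y":0,"z":10,"twist":0},{"claw":4,"x":0,"y":0,"z":15,"twist":0}]';python3 -m handwheel '[{"claw":4,"x":0,"y":0,"z":20,"twist":0},{"claw":4,"x":0,"y":0,"z":25,"twist":0},{"claw":4,"x":0,"y":0,"z":20,"twist":0},{"claw":4,"x":0,"y":0,"z":20,"twist":0},{"claw":4,"x":0,"y":0,"z":10,"twist":0}]';python3 - <<'E'
from h import *
rest();jaw()
c=cap("side"); crop(c,180,80,400,250,"s6.png",3)
E
```

```text
time: 14.8
eef_pos: [506.1, -5.2, 88.2]
tool_rot: [-0.57, 0.591, 0.393, -0.414]
force: [-0.3, -0.3, 0.1]
width: 9.7
time: 15.22
eef_pos: [505.7, -5.8, 192.4]
tool_rot: [-0.569, 0.591, 0.394, -0.414]
force: [1.3, 0.5, -0.2]
width: 9.6
t 15.22 pos [505.7  -5.8 192.4] q [-0.569  0.591  0.394 -0.414] F [ 1.3  0.5 -0.2] w 9.6
jaw angle deg 159.7 finger dir [-0.005 -0.042 -0.999] j6 [ 0.407  0.109 -0.419  0.041 -1.065 -0.782]
```

View pics/s6.png

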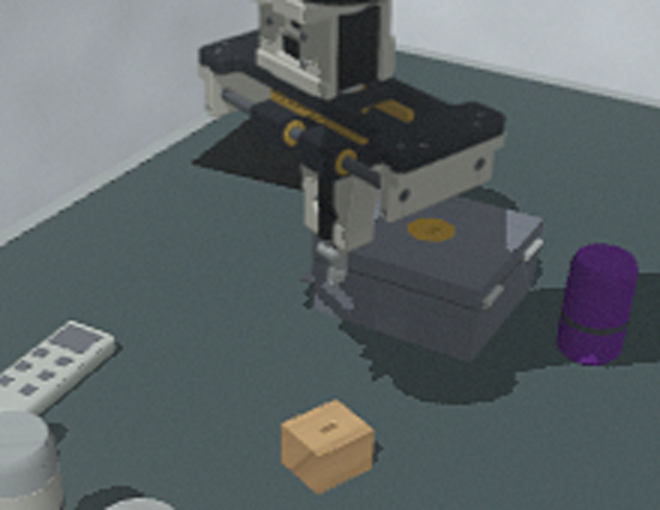

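```bash
python3 -m handwheel '[{"claw":4,"x":6,"y":-15,"z":0,"twist":0.5},{"claw":4,"x":9,"y":-35,"z":0,"twist":0.7},{"claw":4,"x":9,"y":-38,"z":0,"twist":0.7},{"claw":4,"x":9,"y":-38,"z":0,"twist":0.7},{"claw":4,"x":9,"y":-35,"z":0,"twist":0.6}]';python3 -m handwheel '[{"claw":4,"x":2,"y":-20,"z":-6,"twist":0},{"claw":4,"x":0,"y":-12,"z":-12,"twist":0},{"claw":4,"x":0,"y":-6,"z":-12,"twist":0},{"claw":4,"x":0,"y":0,"z":-6,"twist":0},{"claw":4,"x":0,"y":0,"z":0,"twist":0}]';python3 - <<'E'
from h import *
rest();jaw()
c=cap("wrist"); np.savez("w5.npz",**c); crop(c,0,0,512,384,"w5.png",1.5)
E
```

```text
time: 15.68
eef_pos: [550.2, -166.4, 201.0]
tool_rot: [-0.485, 0.513, 0.497, -0.504]
force: [0.9, 0.8, -0.1]
width: 9.4
time: 16.1
eef_pos: [552.6, -214.2, 166.1]
tool_rot: [-0.485, 0.515, 0.497, -0.503]
force: [-0.3, -0.2, -0.4]
width: 9.7
t 16.1 pos [ 552.6 -214.2  166.1] q [-0.485  0.515  0.497 -0.503] F [-0.3 -0.2 -0.4] w 9.7
jaw angle deg -180.0 finger dir [ 0.024 -0.036 -0.999] j6 [-0.016  0.25  -0.306  0.042 -0.99  -0.006]
```

View pics/w5.png

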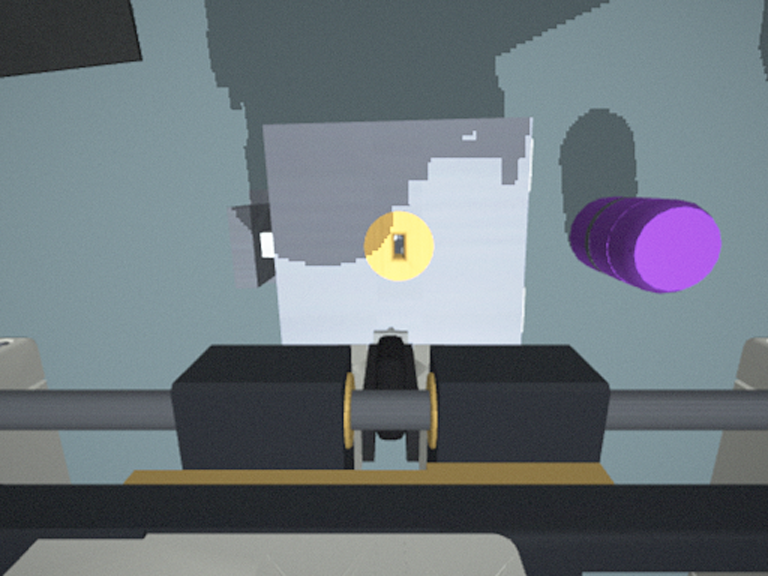

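```bash
python3 - <<'E'
from h import *
c=dict(np.load("w5.npz")); W=world(c); col=c["color"].astype(int)
crop(c,235,130,300,195,"w5slot.png",9); crop(c,225,205,295,315,"w5key.png",5)
b=((col[...,0]-col[...,2]>40)).astype(np.uint8); b[:130]=0;b[195:]=0;b[:,:235]=0;b[:,300:]=0
cnt=max(cv2.findContours(b,cv2.RETR_EXTERNAL,cv2.CHAIN_APPROX_NONE)[0],key=cv2.contourArea)
e=cv2.fitEllipse(cnt); print("brass",e,onplane(c,*e[0],70),"depth z",np.nanmedian(W[b>0][:,2]))
f=np.zeros_like(b); cv2.drawContours(f,[cnt],-1,1,-1); f=cv2.erode(f,np.ones((5,5)))
pts=np.argwhere(f&(1-b))[:,::-1]; r=cv2.minAreaRect(pts.astype(np.float32)); print("slot px",r,len(pts),onplane(c,*r[0],70))
bp=cv2.boxPoints(r); bw=np.array([onplane(c,*p,70)[:2] for p in bp]); print(bw.round(1)); print(cv2.minAreaRect(bw.astype(np.float32)))
# key head top
P=W[205:315,225:295].reshape(-1,3); d=col[205:315,225:295].reshape(-1,3).max(1)
Q=P[(P[:,2]>192)&(P[:,2]<203)&(np.hypot(P[:,0]-552,P[:,1]+214)<25)&(d<80)]
print("head top",len(Q),cv2.minAreaRect(np.ascontiguousarray(Q[:,:2],dtype=np.float32)),np.median(Q,0))
E
```

```text
brass ((265.4263610839844, 163.51141357421875), (45.56045150756836, 45.66300964355469), 55.959747314453125) [ 550.53153756 -250.4881787    70.        ] depth z 70.64234411755592
slot px ((265.5, 163.0), (12.0, 5.0), 90.0) 74 [ 550.46834592 -250.94534918   70.        ]
[[ 552.7 -256.3]
 [ 548.3 -256.3]
 [ 548.2 -245.6]
 [ 552.7 -245.6]]
((550.4625854492188, -250.91934204101562), (4.4806318283081055, 10.719277381896973), 0.24721871316432953)
head top 709 ((551.2288208007812, -216.3407745361328), (16.455581665039062, 29.382001876831055), 8.876379013061523) [ 552.38504761 -223.94399346  197.18085044]
```

View pics/w5slot.png

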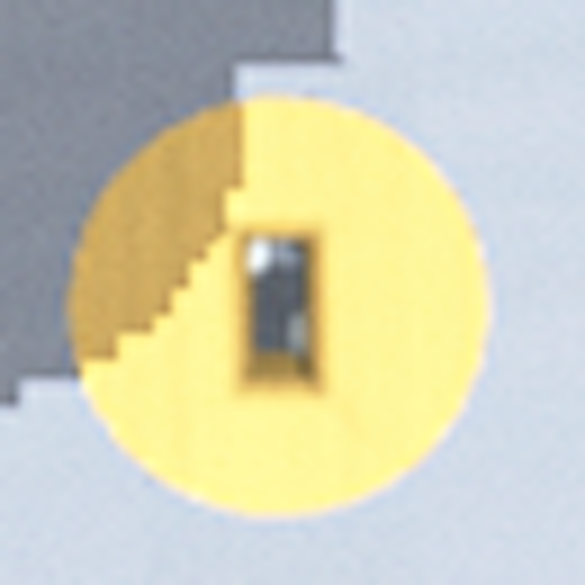

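View pics/w5key.png

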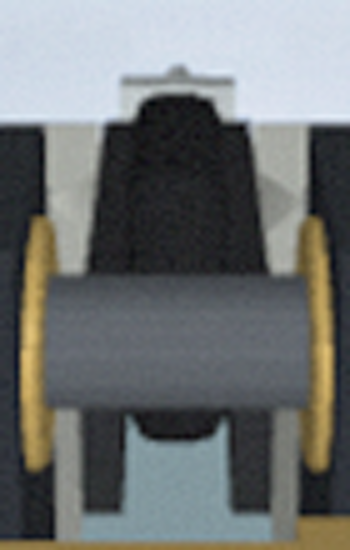

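```bash
python3 - <<'E'
from h import *
c=dict(np.load("w5.npz")); W=world(c)
for v in (219.,220.,221.,222.): print(v,"tip",onplane(c,260.6,v,131.5).round(1),"sh",onplane(c,260.7,v,157.5).round(1))
for u in (249.4,272): print(onplane(c,u,223,159.5).round(1))
for v in range(216,226): print(v,W[v,256:266].round(0)[::3].tolist(), c["color"][v,260])
E
```

```text
219.0 tip [ 553.5 -219.   131.5] sh [ 552.9 -227.6  157.5]
220.0 tip [ 553.5 -218.2  131.5] sh [ 552.9 -227.   157.5]
221.0 tip [ 553.5 -217.4  131.5] sh [ 552.9 -226.3  157.5]
222.0 tip [ 553.5 -216.7  131.5] sh [ 552.9 -225.7  157.5]
[ 559.8 -225.7  159.5]
[ 545.9 -225.8  159.5]
216 [[559.0, -201.0, 70.0], [556.0, -201.0, 70.0], [553.0, -201.0, 70.0], [551.0, -202.0, 71.0]] [213 223 234]
217 [[559.0, -200.0, 70.0], [556.0, -200.0, 70.0], [553.0, -200.0, 69.0], [551.0, -201.0, 71.0]] [200 212 227]
218 [[559.0, -199.0, 70.0], [555.0, -220.0, 131.0], [553.0, -200.0, 71.0], [551.0, -200.0, 71.0]] [151 160 169]
219 [[559.0, -199.0, 72.0], [554.0, -222.0, 139.0], [552.0, -222.0, 140.0], [551.0, -199.0, 70.0]] [128 132 134]
220 [[556.0, -227.0, 158.0], [554.0, -227.0, 158.0], [552.0, -227.0, 159.0], [550.0, -227.0, 159.0]] [133 140 139]
221 [[556.0, -228.0, 162.0], [554.0, -228.0, 161.0], [552.0, -228.0, 161.0], [550.0, -227.0, 161.0]] [138 143 145]
222 [[556.0, -227.0, 162.0], [554.0, -227.0, 162.0], [552.0, -227.0, 163.0], [550.0, -227.0, 161.0]] [181 189 188]
223 [[555.0, -231.0, 174.0], [554.0, -230.0, 173.0], [552.0, -230.0, 173.0], [550.0, -226.0, 161.0]] [134 142 144]
224 [[555.0, -230.0, 174.0], [553.0, -231.0, 176.0], [552.0, -230.0, 174.0], [550.0, -230.0, 174.0]] [42 44 42]
225 [[555.0, -231.0, 177.0], [553.0, -230.0, 177.0], [552.0, -230.0, 176.0], [550.0, -230.0, 175.0]] [26 24 26]
```

```bash
python3 -m handwheel '[{"claw":4,"x":-1,"y":-10,"z":-4,"twist":0},{"claw":4,"x":-1,"y":-12,"z":-10,"twist":0},{"claw":4,"x":-1,"y":-9,"z":-12,"twist":0},{"claw":4,"x":-1,"y":-4,"z":-10,"twist":0},{"claw":4,"x":0,"y":0,"z":-4,"twist":0}]';python3 -m handwheel '[{"claw":4,"x":0,"y":0,"z":0,"twist":0},{"claw":4,"x":0,"y":0,"z":0,"twist":0},{"claw":4,"x":0,"y":0,"z":0,"twist":0},{"claw":4,"x":0,"y":0,"z":0,"twist":0},{"claw":4,"x":0,"y":0,"z":0,"twist":0}]'; python3 - <<'E'
from h import *
rest();jaw()
for n in("side","scene"):
    c=cap(n); np.savez(n+"7.npz",**c); crop(c,*{"side":(270,100,370,190),"scene":(110,150,230,260)}[n],n+"7.png",6)
E
```

```text
time: 16.57
eef_pos: [551.0, -249.5, 128.2]
tool_rot: [-0.481, 0.515, 0.5, -0.503]
force: [0.3, 0.2, -0.7]
width: 9.5
time: 16.98
eef_pos: [550.8, -249.0, 127.6]
tool_rot: [-0.481, 0.515, 0.5, -0.503]
force: [0.0, 0.1, -0.5]
width: 9.7
t 16.98 pos [ 550.8 -249.   127.6] q [-0.481  0.515  0.5   -0.503] F [ 0.   0.1 -0.5] w 9.7
jaw angle deg -179.6 finger dir [ 0.03  -0.037 -0.999] j6 [-0.079  0.301 -0.334  0.044 -0.904  0.06 ]
```

View pics/side7.png

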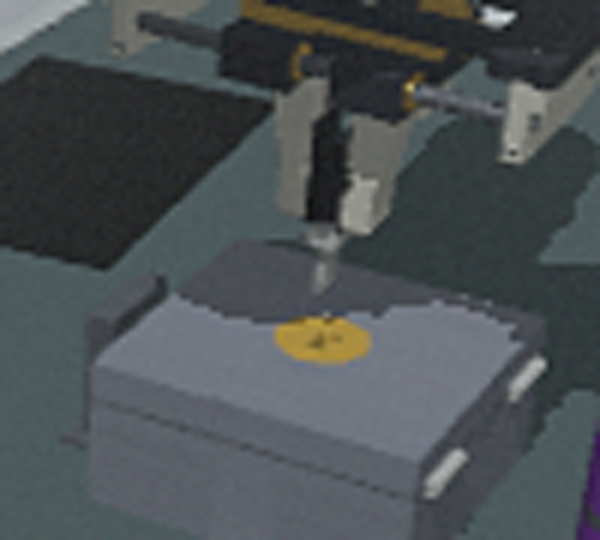

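View pics/scene7.png

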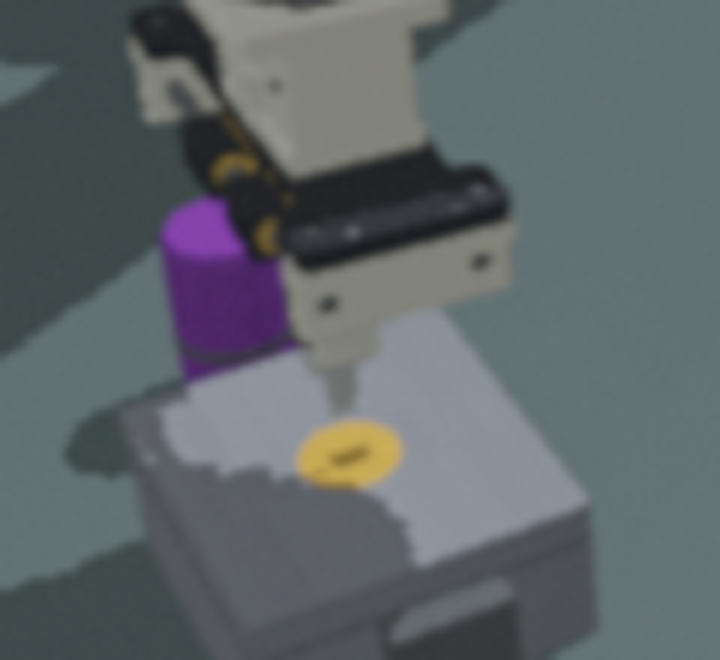

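```bash
python3 - <<'E'
from h import *
a=dict(np.load("side7.npz"));b=dict(np.load("scene7.npz"))
t=(270+320/6,100+292/6); s=(270+323/6,100+341/6)
t2=(110+342/6,150+410/6); s2=(110+350/6,150+456/6)
print("side tip",onplane(a,*t,93).round(1),"slot",onplane(a,*s,70).round(1))
print("scene tip",onplane(b,*t2,93).round(1),"slot",onplane(b,*s2,70).round(1))
print(tri(ray(a,*t),ray(b,*t2)),tri(ray(a,*s),ray(b,*s2)))
E
```

```text
side tip [ 551.6 -250.3   93. ] slot [ 548.1 -250.4   70. ]
scene tip [ 552.8 -249.9   93. ] slot [ 553.9 -249.6   70. ]
(array([ 551.92430907, -250.02609328,   92.75029337]), np.float64(0.8694632693787158)) (array([ 549.68539307, -249.96467541,   68.51360985]), np.float64(4.013225035230483))
```

```bash
python3 -m handwheel '[{"claw":4,"x":-0.8,"y":-0.7,"z":-5,"twist":0},{"claw":4,"x":-0.8,"y":-0.5,"z":-6,"twist":0},{"claw":4,"x":-0.5,"y":0,"z":-5,"twist":0},{"claw":4,"x":0,"y":0,"z":-3,"twist":0},{"claw":4,"x":0,"y":0,"z":0,"twist":0}]' 50; python3 - <<'E'
from h import *
rest();jaw()
E
```

```text
time: 17.5
eef_pos: [548.7, -249.9, 107.2]
tool_rot: [-0.481, 0.515, 0.5, -0.503]
force: [0.1, 0.9, -0.7]
width: 10.0
t 17.5 pos [ 548.7 -249.9  107.2] q [-0.481  0.515  0.5   -0.503] F [ 0.1  0.9 -0.7] w 10.0
jaw angle deg -179.5 finger dir [ 0.031 -0.037 -0.999] j6 [-0.081  0.319 -0.362  0.045 -0.856  0.06 ]
```

```bash
python3 -m handwheel '[{"claw":4,"x":0.8,"y":-0.2,"z":-2,"twist":0},{"claw":4,"x":0.5,"y":0,"z":-2,"twist":0},{"claw":4,"x":0,"y":0,"z":-2,"twist":0},{"claw":4,"x":0,"y":0,"z":-2,"twist":0},{"claw":4,"x":0,"y":0,"z":0,"twist":0}]' 50; python3 - <<'E'
from h import *
rest();jaw()
E
```

```text
time: 17.92
eef_pos: [550.0, -250.3, 97.9]
tool_rot: [-0.481, 0.515, 0.5, -0.503]
force: [0.7, -0.2, 0.2]
width: 9.6
t 17.92 pos [ 550.  -250.3   97.9] q [-0.481  0.515  0.5   -0.503] F [ 0.7 -0.2  0.2] w 9.6
jaw angle deg -179.6 finger dir [ 0.03  -0.037 -0.999] j6 [-0.082  0.332 -0.369  0.046 -0.837  0.059]
```

```bash
python3 -m handwheel '[{"claw":4,"x":0,"y":0,"z":-2,"twist":0},{"claw":4,"x":0,"y":0,"z":-2,"twist":0},{"claw":4,"x":0,"y":0,"z":-1.5,"twist":0},{"claw":4,"x":0,"y":0,"z":0,"twist":0},{"claw":4,"x":0,"y":0,"z":0,"twist":0}]' 50; python3 - <<'E'
from h import *
rest();jaw()
E
```

```text
time: 18.33
eef_pos: [550.0, -249.9, 92.0]
tool_rot: [-0.481, 0.515, 0.5, -0.503]
force: [-0.2, -0.7, 0.3]
width: 10.1
t 18.33 pos [ 550.  -249.9   92. ] q [-0.481  0.515  0.5   -0.503] F [-0.2 -0.7  0.3] w 10.1
jaw angle deg -179.5 finger dir [ 0.03  -0.036 -0.999] j6 [-0.081  0.338 -0.375  0.046 -0.825  0.058]
```

Now the sticky stretch, with a wiggle that leads anticlockwise while I descend in small steps.

```bash
python3 -m handwheel '[{"claw":4,"x":0,"y":0,"z":-0.5,"twist":1},{"claw":4,"x":0,"y":0,"z":-1,"twist":-1},{"claw":4,"x":0,"y":0,"z":-0.5,"twist":1},{"claw":4,"x":0,"y":0,"z":-1,"twist":-1},{"claw":4,"x":0,"y":0,"z":-0.5,"twist":0}]' 50; python3 - <<'E'
from h import *
rest();jaw()
E
```

```text
time: 18.75
eef_pos: [549.3, -249.9, 89.1]
tool_rot: [-0.477, 0.51, 0.504, -0.508]
force: [-0.9, 1.6, 0.2]
width: 9.6
t 18.75 pos [ 549.3 -249.9   89.1] q [-0.477  0.51   0.504 -0.508] F [-0.9  1.6  0.2] w 9.6
jaw angle deg -178.5 finger dir [ 0.03  -0.036 -0.999] j6 [-0.082  0.341 -0.379  0.046 -0.819  0.076]
```

```bash
python3 -m handwheel '[{"claw":4,"x":0.3,"y":0,"z":-0.5,"twist":0.9},{"claw":4,"x":0.3,"y":0,"z":-1,"twist":-1},{"claw":4,"x":0,"y":0,"z":-0.5,"twist":1},{"claw":4,"x":0,"y":0,"z":-1,"twist":-1},{"claw":4,"x":0,"y":0,"z":-0.5,"twist":0}]' 50; python3 -m handwheel '[{"claw":4,"x":0,"y":0,"z":-0.5,"twist":0.9},{"claw":4,"x":0,"y":0,"z":-1,"twist":-1},{"claw":4,"x":0,"y":0,"z":-0.5,"twist":1},{"claw":4,"x":0,"y":0,"z":-1,"twist":-1},{"claw":4,"x":0,"y":0,"z":-0.5,"twist":0}]' 50;python3 - <<'E'
from h import *
rest();jaw()
E
```

```text
time: 19.17
eef_pos: [549.3, -249.9, 87.0]
tool_rot: [-0.476, 0.509, 0.505, -0.509]
force: [-0.9, 1.8, 0.3]
width: 9.7
time: 19.58
eef_pos: [549.4, -249.9, 85.2]
tool_rot: [0.475, -0.509, -0.505, 0.51]
force: [0.0, 0.7, -0.3]
width: 9.7
t 19.58 pos [ 549.4 -249.9   85.2] q [ 0.475 -0.509 -0.505  0.51 ] F [ 0.   0.7 -0.3] w 9.7
jaw angle deg -178.2 finger dir [ 0.03  -0.037 -0.999] j6 [-0.081  0.345 -0.384  0.048 -0.81   0.079]
```

```bash
python3 -m handwheel '[{"claw":4,"x":0.3,"y":0,"z":-1,"twist":0.9},{"claw":4,"x":0,"y":0,"z":-1,"twist":-1},{"claw":4,"x":0,"y":0,"z":-1,"twist":1},{"claw":4,"x":0,"y":0,"z":-1,"twist":-1},{"claw":4,"x":0,"y":0,"z":-0.5,"twist":0}]' 50; python3 -m handwheel '[{"claw":4,"x":0,"y":0,"z":-1,"twist":0.9},{"claw":4,"x":0,"y":0,"z":-1,"twist":-1},{"claw":4,"x":0,"y":0,"z":-1,"twist":1},{"claw":4,"x":0,"y":0,"z":-1,"twist":-1},{"claw":4,"x":0,"y":0,"z":-0.5,"twist":0}]' 50;python3 - <<'E'
from h import *
rest();jaw()
for n in("side","scene"):
    c=cap(n); np.savez(n+"8.npz",**c); crop(c,*{"side":(280,110,370,190),"scene":(110,160,220,260)}[n],n+"8.png",6)
E
```

```text
time: 20.0
eef_pos: [549.6, -249.8, 83.2]
tool_rot: [0.474, -0.508, -0.506, 0.51]
force: [-0.8, 1.4, -0.2]
width: 9.5
time: 20.42
eef_pos: [549.6, -249.8, 80.8]
tool_rot: [0.473, -0.508, -0.507, 0.511]
force: [-1.5, 0.3, 0.2]
width: 9.5
t 20.42 pos [ 549.6 -249.8   80.8] q [ 0.473 -0.508 -0.507  0.511] F [-1.5  0.3  0.2] w 9.5
jaw angle deg -177.9 finger dir [ 0.031 -0.039 -0.999] j6 [-0.08   0.35  -0.39   0.051 -0.797  0.081]
```

View pics/side8.png

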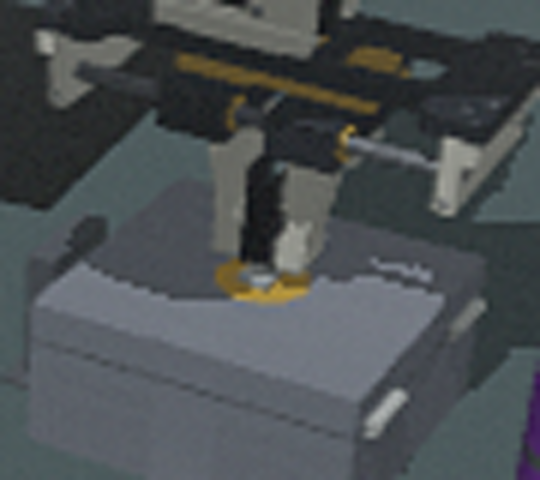

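View pics/scene8.png

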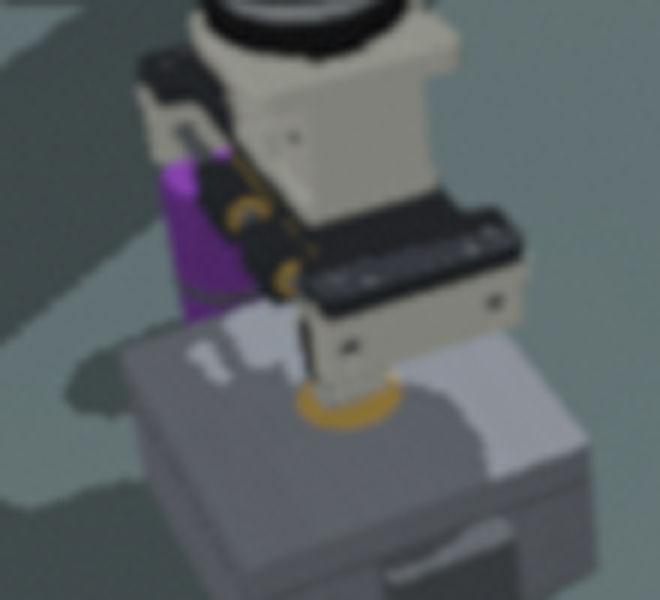

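```bash
python3 -m handwheel '[{"claw":4,"x":0.3,"y":0,"z":-1,"twist":0.9},{"claw":4,"x":0,"y":0,"z":-1,"twist":-1},{"claw":4,"x":0,"y":0,"z":-1,"twist":1},{"claw":4,"x":0,"y":0,"z":-1,"twist":-1.1},{"claw":4,"x":0,"y":0,"z":-0.5,"twist":0}]' 50; python3 -c "
from h import *
rest();jaw()"; python3 -m handwheel '[{"claw":4,"x":0,"y":0,"z":-1,"twist":0.9},{"claw":4,"x":0,"y":0,"z":-1,"twist":-1},{"claw":4,"x":0,"y":0,"z":-1,"twist":0.9},{"claw":4,"x":0,"y":0,"z":-1,"twist":-1.1},{"claw":4,"x":0,"y":0,"z":-2,"twist":0}]' 50;python3 - <<'E'
from h import *
rest();jaw()
E
```

```text
time: 20.93
eef_pos: [550.0, -249.8, 78.7]
tool_rot: [0.47, -0.505, -0.51, 0.515]
force: [-3.0, 2.7, 4.8]
width: 9.7
t 20.93 pos [ 550.  -249.8   78.7] q [ 0.47  -0.505 -0.51   0.515] F [-3.   2.7  4.8] w 9.7
jaw angle deg -177.1 finger dir [ 0.031 -0.039 -0.999] j6 [-0.079  0.353 -0.393  0.052 -0.792  0.094]
time: 21.35
eef_pos: [550.3, -249.9, 78.4]
tool_rot: [0.471, -0.508, -0.507, 0.512]
force: [-7.6, 6.8, 22.7]
width: 9.8
t 21.35 pos [ 550.3 -249.9   78.4] q [ 0.471 -0.508 -0.507  0.512] F [-7.6  6.8 22.7] w 9.8
jaw angle deg -177.7 finger dir [ 0.032 -0.042 -0.999] j6 [-0.078  0.352 -0.395  0.055 -0.788  0.08 ]
```

```bash
python3 -m handwheel '[{"claw":4,"x":0,"y":0,"z":-0.5,"twist":0},{"claw":4,"x":0,"y":0,"z":-0.5,"twist":0},{"claw":4,"x":0,"y":0,"z":0,"twist":0},{"claw":4,"x":0,"y":0,"z":0,"twist":0},{"claw":4,"x":0,"y":0,"z":0,"twist":0}]' 50;python3 - <<'E'
from h import *
rest();jaw()
c=cap("wrist"); np.savez("w9.npz",**c); crop(c,200,180,330,320,"w9.png",5)
c=cap("side"); np.savez("s9.npz",**c); crop(c,300,125,350,170,"s9.png",12)
c0=dict(np.load("w5.npz"))
W=world(c);
P=W.reshape(-1,3)
E
```

```text
time: 21.77
eef_pos: [549.8, -249.8, 78.7]
tool_rot: [0.471, -0.508, -0.507, 0.513]
force: [-1.5, 2.6, 2.9]
width: 9.9
t 21.77 pos [ 549.8 -249.8   78.7] q [ 0.471 -0.508 -0.507  0.513] F [-1.5  2.6  2.9] w 9.9
jaw angle deg -177.6 finger dir [ 0.033 -0.042 -0.999] j6 [-0.078  0.351 -0.396  0.055 -0.788  0.081]
```

View pics/s9.png

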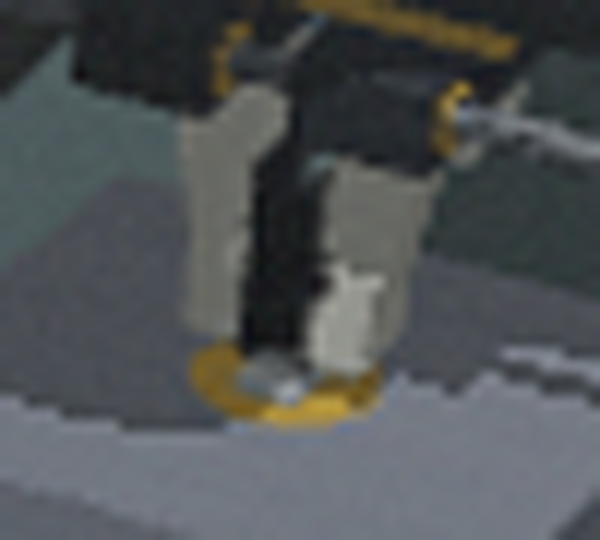

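View pics/w9.png

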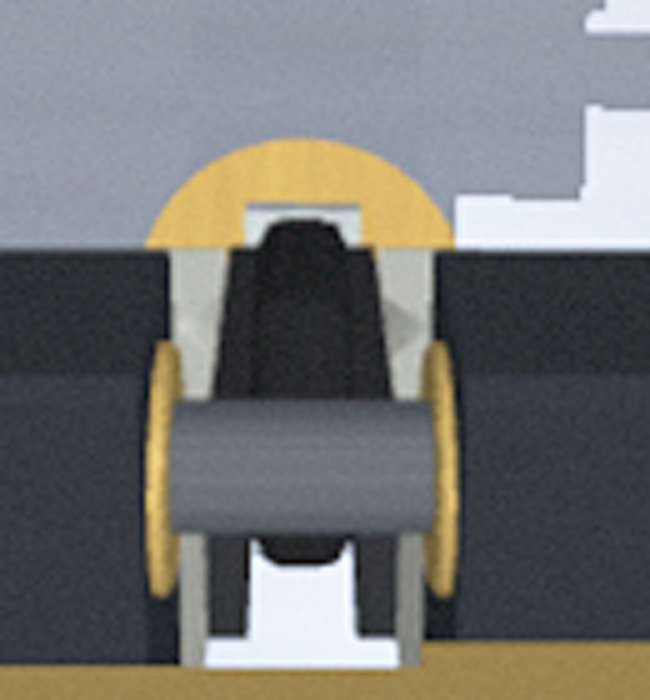

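```bash
python3 - <<'E'
from h import *
c=dict(np.load("w9.npz")); W=world(c); col=c["color"].astype(int)
for v in range(216,232): print(v,W[v,252:270:4,2].round(1), W[v,260,1].round(1), col[v,260])
print("brass z",np.nanmedian(W[210:214,256:266,2]))
E
```

```text
216 [70.6 71.9 71.4 71.2 70.8] -265.6 [223 188 104]
217 [71.8 70.2 71.  71.5 71.2] -264.8 [225 190 109]
218 [70.4 71.2 70.1 71.  70.8] -263.9 [224 191 106]
219 [70.1 70.6 71.5 70.9 69.9] -263.7 [227 190 104]
220 [70.9 71.1 71.3 71.  72.3] -263.0 [194 174 130]
221 [73.8 71.9 72.8 73.5 73.2] -262.8 [158 162 156]
222 [74.2 76.  74.5 75.5 73.8] -262.8 [197 206 209]
223 [75.3 86.7 85.4 74.7 74.4] -265.9 [150 157 161]
224 [75.2 87.6 87.7 87.2 73.8] -266.1 [45 43 46]
225 [75.3 90.3 89.9 88.3 73.9] -266.3 [32 29 33]
226 [86.8 90.7 91.2 89.5 73.5] -266.2 [25 27 30]
227 [87.9 92.6 93.  92.3 85.9] -266.2 [26 32 33]
228 [91.3 94.4 93.3 94.7 88.4] -265.8 [31 31 36]
229 [93.4 96.4 95.6 95.2 89.2] -266.0 [28 26 29]
230 [95.4 98.3 97.1 97.1 91.4] -266.0 [28 30 29]
231 [96.4 98.1 97.3 96.8 93.1] -265.6 [35 33 36]
brass z 70.73847498980848
```

```bash
python3 -m handwheel '[{"claw":4,"x":0,"y":0,"z":-0.4,"twist":-0.8},{"claw":4,"x":0,"y":0,"z":-0.4,"twist":-1},{"claw":4,"x":0,"y":0,"z":-0.4,"twist":-1},{"claw":4,"x":0,"y":0,"z":-0.4,"twist":-1},{"claw":4,"x":0,"y":0,"z":-0.4,"twist":-1}]' 60;python3 - <<'E'
from h import *
rest();jaw();print(env.state()["torque"])
E
```

```text
time: 22.28
eef_pos: [549.8, -249.5, 78.6]
tool_rot: [-0.586, 0.621, 0.36, -0.375]
force: [-2.4, 3.0, 6.6]
width: 10.1
t 22.28 pos [ 549.8 -249.5   78.6] q [-0.586  0.621  0.36  -0.375] F [-2.4  3.   6.6] w 10.1
jaw angle deg 152.7 finger dir [ 0.008 -0.053 -0.999] j6 [-0.069  0.361 -0.388  0.072 -0.812 -0.458]
[1.54350163 1.09973423 0.01923739]
```

```bash
python3 -m handwheel '[{"claw":4,"x":0,"y":0,"z":-0.4,"twist":-1},{"claw":4,"x":0,"y":0,"z":-0.4,"twist":-1},{"claw":4,"x":0,"y":0,"z":-0.4,"twist":-1},{"claw":4,"x":0,"y":0,"z":-0.4,"twist":-1},{"claw":4,"x":0,"y":0,"z":-0.4,"twist":-1}]' 60;python3 - <<'E'
from h import *
rest();jaw();print(env.state()["torque"])
E
```

```text
time: 22.7
eef_pos: [549.9, -249.1, 78.6]
tool_rot: [-0.666, 0.696, 0.178, -0.202]
force: [-2.0, 3.3, 6.4]
width: 9.7
t 22.7 pos [ 549.9 -249.1   78.6] q [-0.666  0.696  0.178 -0.202] F [-2.   3.3  6.4] w 9.7
jaw angle deg 121.2 finger dir [-0.021 -0.05  -0.999] j6 [-0.069  0.376 -0.363  0.068 -0.851 -1.003]
[ 1.28312758  0.88504465 -0.0131059 ]
```

```bash
python3 -m handwheel '[{"claw":4,"x":0,"y":0,"z":-0.4,"twist":-1},{"claw":4,"x":0,"y":0,"z":-0.4,"twist":-1},{"claw":4,"x":0,"y":0,"z":-0.4,"twist":-1},{"claw":4,"x":0,"y":0,"z":-0.4,"twist":-1},{"claw":4,"x":0,"y":0,"z":-0.4,"twist":-1}]' 60;python3 - <<'E'
from h import *
rest();jaw();print(env.state()["torque"])
for n in("side","scene"):
    c=cap(n); crop(c,*{"side":(290,110,370,180),"scene":(110,160,220,260)}[n],n+"10.png",6)
E
```

```text
time: 23.12
eef_pos: [550.1, -249.0, 78.7]
tool_rot: [-0.695, 0.718, -0.017, -0.014]
force: [-1.3, 2.3, 6.3]
width: 9.7
t 23.12 pos [ 550.1 -249.    78.7] q [-0.695  0.718 -0.017 -0.014] F [-1.3  2.3  6.3] w 9.7
jaw angle deg 89.8 finger dir [-0.044 -0.033 -0.998] j6 [-0.078  0.391 -0.329  0.046 -0.893 -1.526]
[1.1004052  0.77564969 0.01713469]
```

View pics/side10.png

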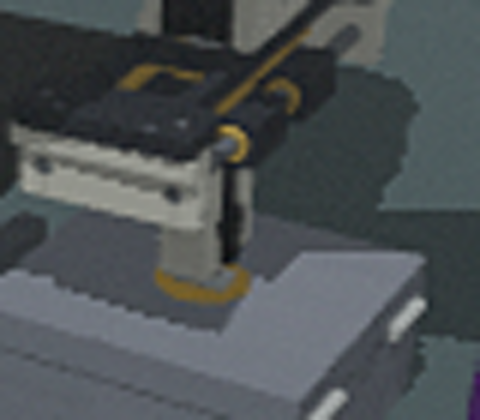

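View pics/scene10.png

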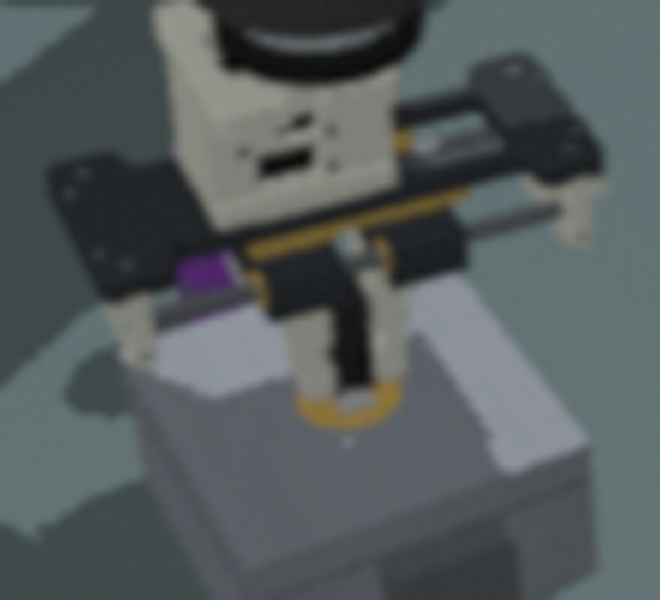

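```bash
python3 -m handwheel '[{"claw":4,"x":0,"y":0,"z":-0.4,"twist":-0.5},{"claw":4,"x":0,"y":0,"z":-0.4,"twist":-0.5},{"claw":4,"x":0,"y":0,"z":-0.4,"twist":-0.4},{"claw":4,"x":0,"y":0,"z":-0.4,"twist":-0.3},{"claw":4,"x":0,"y":0,"z":-0.4,"twist":-0.2}]' 60;python3 - <<'E'
from h import *
rest();jaw();print(env.state()["torque"])
E
```

```text
time: 23.63
eef_pos: [550.4, -249.0, 78.6]
tool_rot: [-0.693, 0.713, -0.09, 0.057]
force: [-1.9, 2.7, 6.3]
width: 9.8
t 23.63 pos [ 550.4 -249.    78.6] q [-0.693  0.713 -0.09   0.057] F [-1.9  2.7  6.3] w 9.8
jaw angle deg 78.1 finger dir [-0.05  -0.023 -0.998] j6 [-0.084  0.396 -0.316  0.035 -0.907 -1.718]
[1.23891364 0.7907323  0.35031103]
```

```bash
python3 -m handwheel '[{"claw":4,"x":0,"y":0,"z":-0.4,"twist":-0.1},{"claw":4,"x":0,"y":0,"z":-0.4,"twist":-0.1},{"claw":4,"x":0,"y":0,"z":-0.4,"twist":-0.1},{"claw":4,"x":0,"y":0,"z":-0.4,"twist":-0.1},{"claw":4,"x":0,"y":0,"z":-0.4,"twist":-0.1}]' 60;python3 - <<'E'
from h import *
rest();jaw();print(env.state()["torque"])
for n in("side","scene","wrist"):
    c=cap(n); np.savez(n+"f.npz",**c); crop(c,*{"side":(290,110,370,180),"scene":(110,160,220,260),"wrist":(180,160,350,320)}[n],n+"11.png",{"wrist":4}.get(n,6))
    if n!="wrist": crop(c,0,0,512,384,n+"full.png",1.5)
E
```

```text
time: 24.05
eef_pos: [550.4, -249.0, 78.6]
tool_rot: [-0.691, 0.711, -0.109, 0.074]
force: [-2.9, 2.4, 6.2]
width: 9.8
t 24.05 pos [ 550.4 -249.    78.6] q [-0.691  0.711 -0.109  0.074] F [-2.9  2.4  6.2] w 9.8
jaw angle deg 75.2 finger dir [-0.052 -0.022 -0.998] j6 [-0.085  0.397 -0.313  0.033 -0.911 -1.767]
[1.15365455 0.78558279 0.50889327]
```

View pics/wrist11.png

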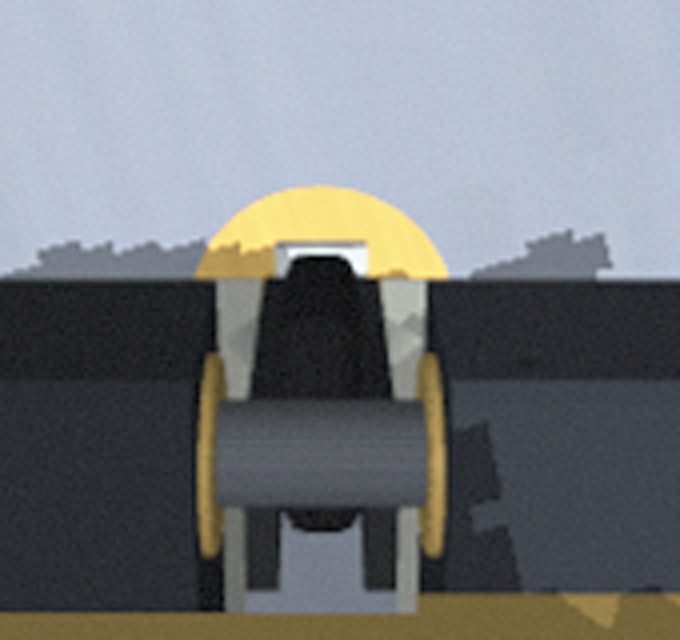

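View pics/scene11.png

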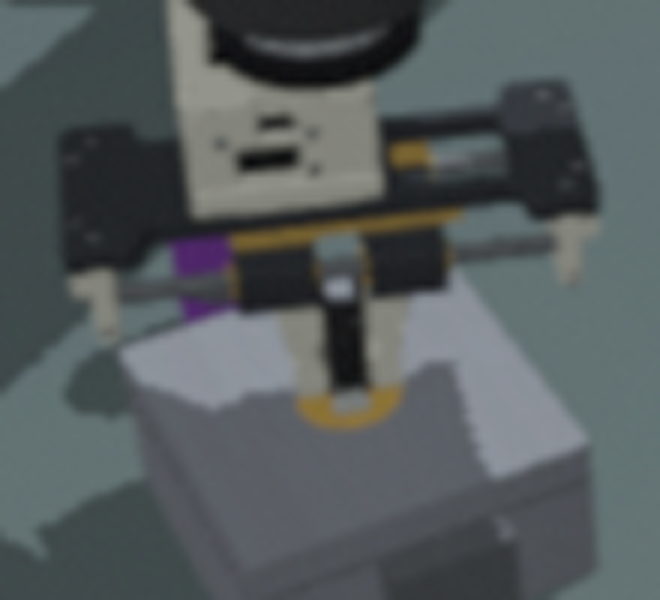

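View pics/sidefull.png

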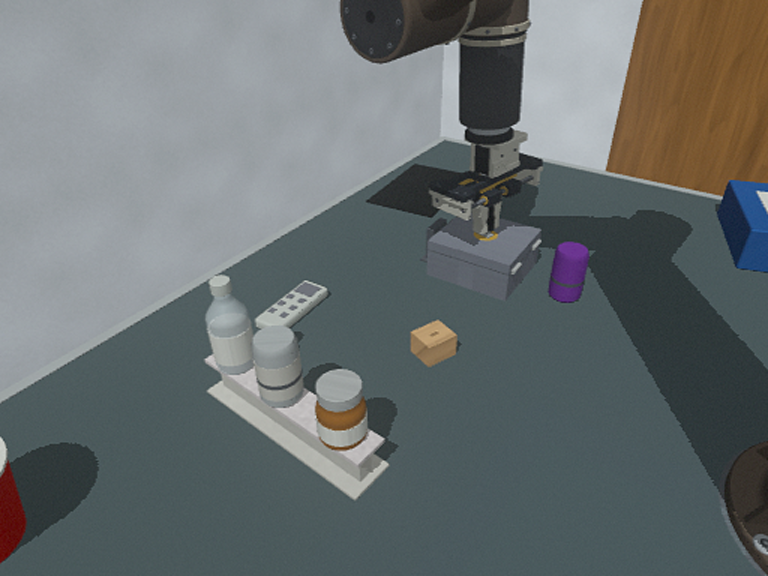

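```bash
python3 - <<'E'
from h import *
from scipy.optimize import least_squares
c=dict(np.load("wristf.npz")); W=world(c)
for v in range(214,236,2): print(v,W[v,252:270:4,2].round(1), W[v,260].round(1))
for n in("scene","side"):
    c=dict(np.load(n+"f.npz")); P=world(c).reshape(-1,3)
    Q=P[(P[:,2]>62)&(P[:,2]<135)&(abs(P[:,0]-590)<34)&(abs(P[:,1]-220)<32)]
    r=least_squares(lambda p:np.hypot(Q[:,0]-p[0],Q[:,1]-p[1])-26.5,[590,222],loss="soft_l1"); print(n,"can",r.x.round(1))
rest();jaw()
E
```

```text
214 [70.7 72.1 70.4 71.8 70.3] [ 535.4 -246.1   70.4]
216 [70.9 70.5 70.4 71.8 70.8] [ 536.7 -246.4   70.4]
218 [70.7 70.2 71.5 71.1 70.5] [ 537.6 -246.6   71.5]
220 [72.2 72.3 71.4 72.4 70.9] [ 538.9 -246.9   71.4]
222 [74.4 74.1 74.  74.7 73.8] [ 539.3 -247.    74. ]
224 [74.5 86.7 88.3 87.7 73.4] [ 535.9 -245.6   88.3]
226 [89.  90.6 91.1 90.1 73.9] [ 536.1 -245.5   91.1]
228 [91.2 93.4 92.8 94.2 87. ] [ 536.6 -245.6   92.8]
230 [94.8 97.6 97.6 97.2 90.4] [ 536.1 -245.3   97.6]
232 [ 98.6  99.8 100.1 100.5  94.6] [ 536.3 -245.3  100.1]
234 [102.  103.6 103.7 102.8  97.8] [ 536.1 -245.1  103.7]
scene can [588.9 220.7]
side can [588.2 218.6]
t 24.2 pos [ 550.4 -249.    78.6] q [-0.691  0.711 -0.109  0.074] F [-2.7  2.9  5. ] w 9.5
jaw angle deg 75.2 finger dir [-0.052 -0.022 -0.998] j6 [-0.085  0.397 -0.313  0.033 -0.911 -1.766]
```

```bash
python3 - <<'E'
from h import *
print(env.close_job()); rest(); jaw()
E
```

```text
the job is handed in; nothing more can be done
None
the job is handed in; nothing more can be done
```

I moved the can onto the display step, then put the key in the lock and turned it to its stop. I handed the job in at about 24 s of the 72 s limit, still holding the key. No verdict is reported, so what follows is my own checks.

- **Can:** it stands upright and let go between the jar and the bottle. The two cameras put it 1 to 3 mm off the step's middle line, with its top at 144 to 146 mm. I saw no change in the bottle, jar or remote in the last pictures, but I did not re-measure them.
- **Key home:** I wiggled it down the sticky stretch until it stopped, where a firm push gave about 23 N. The shoulder's top face then measured about 4 mm above the brass, which is the shoulder's own thickness. It measured the same after turning, with the key's centre within about 1 mm of the lock's axis.
- **Lock turned:** the gripper turned about 105° clockwise, and the turning resistance only rose (to 0.5 N m) over the last 10° or so. The lock's angle itself can't be read. I judged it to be at the stop from that late rise and from the key turning together with the fingers. The roughly 10° beyond the expected 94 to 98° is probably give in the grip.
- **Final hold:** 60 N grip command on the key, with a slight downward and clockwise push left on.

**Disagreements:**
- The scene and side cameras differed by 2 to 4 mm on several points, so I relied on the wrist camera for the key and keyhole.
- The gripper had drifted to about 0.06 rad of tilt by the end. The key was gripped while standing upright, and its shoulder sat flat on the cylinder.

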